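Draw a lid from the spring dispenser and close the open spice tin

ROBOT

A 6-joint arm with a two-finger parallel gripper is mounted at the origin on the work surface. World frame = base frame: x ahead of the robot, y to its left, z up, the work surface at z = 0. Lengths are in m, angles in degrees, forces in N, time in s.
With the tool pointing down it reaches from about 0.375 to 0.9 m from the base axis. Payload 3.1 kg.
Tool frame: the origin (TCP) lies between the finger pads; the fingertips stand 22 mm ahead of it and the grasp point (between the pads) lies 3 mm ahead of it; z points along the fingers, y is the line along which they close (so a half turn about z gives the same grasp; the last joint's range is limited). The gripper opens to 87 mm and grips with 3 to 60 N. Pads are 19 mm wide; open, the fingers measure 117 mm over their backs; the gripper's body (75 mm by 190 mm) begins 51 mm behind the grasp point.
Start: joints at [-76.977, 30.224, 82.088, -0, 67.689, -10.227], TCP at [0.247, -0.574, 0.245] pointing down, gripper open.
Joint ranges: [-176.69, 176.69], [-43.24, 126.21], [12.49, 139.97], [-82, 262], [0, 151.66], [-163.58, 163.58]. Speed limits (degrees/s): [159.86, 159.86, 180, 180, 180, 180].

INTERFACE

Orientations are given as a 3x3 rotation matrix whose columns are the frame's x, y, z axes.
In Python, from rig import bot, capture, search_frame, outline_of, spot_point gives the robot as it stands.
- The arm moves only by the tool jog_arm, never from a script. Its argument "rows" is text: rows parted by semicolons, each of 7 numbers parted by spaces: the opening, from 0 (shut) to 1 (fully open), then the shift along the tool's x, y, z as a fraction of full scale, then the turn, a rotation vector about the tool's x, y, z as a fraction of full scale. A call has 1 to 20 rows; each row is the pose to reach, as a shift and turn from the pose commanded when the call began, along the tool's axes at that moment; what a row does not reach only later rows make up. Full scale, the value 1, is 0.5 m for a shift and pi/4 rad for a turn. A row lasts 1/12 s, in which the tool goes at most 41.7 mm and 7.16 degrees, less where a joint would pass 70% of its speed; a pose out of reach is approached as far as the arm can. A call with a number of a shift or a turn outside -1 to 1 is refused whole. A call with a gripper value outside its range is refused whole. The fingers move at their own pace and stop on an object; the grip force is fixed at half the most. Time passes only in rows, so rows that repeat a pose let the fingers close. It gives the time, the measured TCP pose, the force, the opening and the grip force at its end, in the units of the state.
- bot.read_state(): the state, without advancing time (a new reading comes with each control period).
- capture(name): name is "side" or "top" or "wrist"; returns a dict with "pixels" (400x640x3 uint8, red, green, blue), "fx", "fy", "cx", "cy" (pixels), "distortion" ([k1, k2, p1, p2, k3] as OpenCV has them; the pictures are not rectified), "R" (3x3) and "t" (3): a world point X has camera coordinates R X + t; the wrist camera has in their place "mount" (4x4, takes a point from camera to tool coordinates, whose origin is the TCP and whose axes are the flange's). Camera axes: x right, y down, z forward; pixel columns grow to the right and rows downward; lengths in m; the calibration is good to about 2 mm. A picture is of the moment at which its call begins: read the wrist's pose just before it. There is no depth.
- bot.hand_in(): hands the job in; it is judged then, once.
Trained networks look in a picture, given as the dict that the camera call returned (one of the last four; its "shot" number tells which), for a name from the list of things; names that differ only in an ending like _2 or _b are one class to them, and where a whole thing is asked for, a point or a joint stands for the part that bears it (a point fixed in the world has none). Each returns a list of dicts, best first, with "conf" (0 to 1); they miss things now and then, are a little off and sometimes report something else, mostly with a low value. They report only what shows in the picture. A call takes as long as a camera call. They do not tell look-alikes from the thing itself.
- search_frame(label, picture): "point" ([x, y, z] in m, in world coordinates, good to about 4 mm: the middle of the surface that is visible of it).
- outline_of(label, picture): "region" (400x640 bool, what is visible of it).
- spot_point(label, picture): "point" ([x, y, z] in m, in world coordinates, good to about 4 mm: a listed point, or the origin of a listed thing).
The state is a dict: "time_s": time; "joint_positions": joint angles; "qvel": joint speeds; "tau": joint torques, N m; "position": TCP position; "tcp_rot": TCP orientation; "force": force on the tool from outside, world axes, zero at the start; "moment": the same for the moment, N m; "opening": opening from 0.0 (shut) to 1.0 (fully open); "grasp_force": force on a finger pad.
Only numpy, scipy, OpenCV 4.12 (cv2) and the standard library are available. Lean on these libraries where they do the work, as an engineer would, in place of code of your own. Each camera call takes 0.05 s, during which the arm holds its last target. There are 200 camera calls.

TASK

One of the three small steel spice tins on the ledge has no lid. Slide the top lid out of the sloping spring-loaded lid dispenser and take just that one, so that the next lid comes up into its place, then put it on the open tin, level and fully home. Leave the tin standing where it is and do not disturb anything else.

Things in the scene. Friction and masses are not known exactly. Their poses are not given: they have to be found in the camera images.
- dispenser: Foot of the lid dispenser: white plate 140 x 106 x 8 mm and wedge, fixed to the ledge. Origin: centre of its underside; z up; -x: its front, the side that lids leave by.
- magazine: Sloping clear perspex box of the dispenser, 75 x 75 mm, 88 mm deep, holding four stacked lids on a spring. Its frame leans 35 degrees from vertical, over the front. Origin: centre of the upper face of a lid in the home (top) place, 106 mm above the ledge. z: stack axis, up out of the box; -x: down the slope, the way lids leave; y: across. A lid is out once its centre is beyond x = -70 mm.
- cover_front (a point): Front end of the white U-shaped cover that holds the stack down: x = -24.5, y = 0, z = 0 mm of the magazine. The cover is 4 mm thick, underside at z = 0: a rail along each side (|y| 22 to 37.5 mm) and a rear lip (x > 22 mm). In the 44 mm wide gap between the rails the top lid can be pressed and slid forwards. All in front of x = -29 mm is below z = -26 mm but for the lip (see follower).
- follower (a joint): Height of the orange follower below the stack, m: 0 at start, +0.012 with one lid gone. Its spring: 6 N, 0.3 N/mm. Blue throat piece, clamped at a height that differs each time: two nibs (x -25.5 to -29, |y| > 22 mm) hang 2 to 7 mm below the cover and hold the top lid in; a stop with a landing lip (|y| < 20, x -33.5 to -79) lies 14.5 mm below the nibs. Press the lid down under the nibs, at most 2.5 mm more, and slide.
- exit (a point): Where the centre of a lid lies (x = -43, y = 0, z = 0 of the magazine) when it has been slid out far enough to be taken: its rear is still held under the nibs, and 22 mm wide fingers fit on either side of it in front of the blue piece. A fingertip pressed on the lid drags it (lid on lid and lid on plastic: friction 0.15). The spring still pushes its rear up: grip it firmly across and pull it along -x until it is out.
- lid1: Top lid of the stack at the start, the one to use: round polished steel, 64 mm across, 12 mm high, about 45 g, flat top 4 mm thick, open below with a skirt of 58 mm inner diameter, 8 mm inner depth. Origin: centre of its lower (open) edge; z: its axis, up through its flat top, 12 mm away. At home its origin is at z = -12 mm in the magazine.
- lid2: Second lid, the same, directly below (origin at z = -24 mm in the magazine at the start). When lid1 has gone the spring lifts it to the home place (z = -12 mm). Two more lids lie below it.
- tin: The open spice tin: upright round steel can, 54 mm outer diameter, 72 mm high, 2 mm wall, empty, loose on the ledge, about 140 g. Origin: centre of its underside; z up.
- tin_rim (a point): Centre of the open tin's mouth, in the plane of its rim, 72 mm above its underside. A lid fully home has its lower edge 8 mm below this plane (its top 4 mm above it), with 2 mm play all round.
- closed_tin_a: Bystander: a closed spice tin, 54 mm across, 76 mm high, its lid 64 mm across. Origin: centre of its underside.
- closed_tin_b: Bystander: another closed spice tin, the same. Origin: centre of its underside.
- glass_bowl: Bystander: small glass bowl, 104 mm across the rim, 45 mm high. Origin: centre of its underside.
- tumbler: Bystander: steel tumbler, 72 mm across the rim, 105 mm high. Origin: centre of its underside.
- spatula: Bystander: red silicone spatula with a wooden handle lying flat, 285 mm long, 52 mm wide, 14 mm high. Origin: on the ledge under the handle, 141 mm from the handle's end; x towards the blade.
- salt_jar: Bystander: glass salt jar with a blue cap, 68 mm across, 110 mm high. Origin: centre of its underside.
Not all that is in view belongs to the job. What is shaped like the lid1 but red or turquoise is not meant.

How it is judged:
By the outcome, as a careful person would: the job done as asked, in the order asked, and still so for the second after the job is handed in, with the robot touching nothing.
It also fails if it takes over 61 s, if anything falls off the work surface, if the arm or the gripper's body presses on something with over 40 N, if the wrist force passes 120 N, or if a joint passes its speed limit or range.

## Working session

There is one attempt and no reset: what is moved stays moved. The work goes in short steps, Python scripts to look and compute and a tool call to move; the robot and the scene stay as the last step left them, time stands still between calls to the robot, and variables do not carry over. Pictures are saved under pics/ and viewed, at most 10 in all, crops included, and the job is handed in when it is done.

Besides the shell and the picture viewer there is one more tool, called by a JSON object that holds its "method" and its "body". jog_arm: Moves the arm, as the interface text tells. Its arguments: {"type":"object","properties":{"rows":{"type":"string"}},"required":["rows"]}

```bash
mkdir -p pics && ls && python3 - <<'E'
from rig import bot,capture,search_frame,outline_of,spot_point
import cv2,numpy as np
s=bot.read_state();print(s['time_s'],s['position'],s['tcp_rot'],s['opening'])
P={}
for n in ['side','top']:
    p=capture(n);cv2.imwrite(f'pics/{n}0.png',p['pixels'][:,:,::-1])
    print(n,p['fx'],p['distortion'],(-p['R'].T@p['t']).round(3))
    for l in ['dispenser','magazine','cover_front','exit','lid1','lid2','tin','tin_rim','closed_tin_a','glass_bowl','tumbler','spatula','salt_jar']:
        r=spot_point(l,p)
        print(l,[(np.round(a['point'],3).tolist(),round(a['conf'],2)) for a in r[:4]])
print(bot.read_state()['time_s'])
E
```

```text
pics
0.0 [ 0.24659875 -0.57357413  0.24355505] [[ 9.18764745e-01  3.94805123e-01 -5.08920615e-04]
 [ 3.94805290e-01 -9.18762439e-01  2.08894715e-03]
 [ 3.57149892e-04 -2.12017555e-03 -9.99997689e-01]] 0.999096672227031
side 386.9152716285672 [-0.08414027  0.          0.          0.          0.        ] [0.096 0.788 0.596]
dispenser [([0.598, 0.128, 0.0], 0.76)]
magazine [([0.559, 0.123, 0.105], 0.9)]
cover_front [([0.536, 0.118, 0.093], 0.87)]
exit [([0.525, 0.118, 0.078], 0.58)]
lid1 [([0.465, 0.24, -0.003], 0.95), ([0.6, -0.001, -0.004], 0.75), ([0.613, 0.36, 0.001], 0.61), ([0.499, -0.004, -0.005], 0.54)]
lid2 [([0.465, 0.24, -0.003], 0.95), ([0.6, -0.001, -0.004], 0.75), ([0.613, 0.36, 0.001], 0.61), ([0.499, -0.004, -0.005], 0.54)]
tin [([0.44, -0.106, 0.0], 0.6)]
tin_rim [([0.442, -0.106, 0.073], 0.94)]
closed_tin_a [([0.508, -0.259, 0.001], 0.84), ([0.602, -0.14, -0.0], 0.68)]
glass_bowl [([0.781, -0.056, -0.0], 0.79)]
tumbler [([0.71, -0.296, 0.002], 0.59), ([0.563, 0.122, 0.096], 0.26)]
spatula [([0.388, 0.124, -0.001], 0.59)]
salt_jar [([0.615, 0.36, -0.003], 0.68)]
top 431
[... 232 characters left out ...]
1], 0.39)]
cover_front [([0.537, 0.12, 0.091], 0.67)]
exit [([0.522, 0.118, 0.084], 0.87)]
lid1 [([0.6, -0.006, 0.0], 0.73), ([0.5, -0.002, -0.003], 0.71), ([0.565, 0.126, 0.093], 0.66), ([0.465, 0.238, 0.0], 0.62)]
lid2 [([0.6, -0.006, 0.0], 0.73), ([0.5, -0.002, -0.003], 0.71), ([0.565, 0.126, 0.093], 0.66), ([0.465, 0.238, 0.0], 0.62)]
tin [([0.447, -0.11, -0.001], 0.71)]
tin_rim [([0.434, -0.105, 0.075], 0.78)]
closed_tin_a [([0.507, -0.262, -0.003], 0.96)]
glass_bowl [([0.78, -0.055, 0.003], 0.93), ([0.601, -0.138, -0.002], 0.57)]
tumbler [([0.706, -0.295, -0.001], 0.91)]
spatula [([0.387, 0.128, -0.003], 0.62)]
salt_jar [([0.62, 0.361, -0.004], 0.8), ([0.708, -0.293, 0.001], 0.41)]
1.4
```

View pics.

```bash
python3 - <<'E'
import cv2,numpy as np
a=cv2.imread('pics/side0.png');b=cv2.imread('pics/top0.png')
print(a.shape)
E
```

```text
(400, 640, 3)
```

View pics/side0.png

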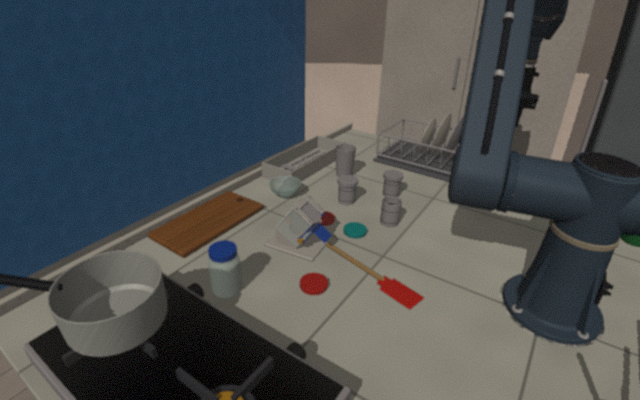

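View pics/top0.png

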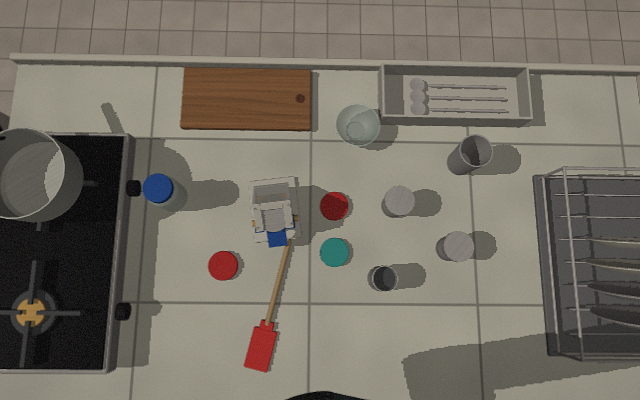

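The top view shows the dispenser at pixel (273,212) with its blue throat towards the robot. The candidates are:
- **Lids:** the steel top lid in the magazine at (275,215), which is the one wanted. The red lids at (223,265) and (334,205) and the turquoise one at (334,252) are not meant.
- **Tins:** the open tin at (383,278), with a dark mouth, is the one wanted. The tins at (399,200) and (458,246) are closed.

```bash
cat > h.py <<'E'
from rig import bot,capture,search_frame,outline_of,spot_point
import cv2,numpy as np
from scipy.spatial.transform import Rotation as Ro
np.set_printoptions(precision=4,suppress=True)
def mag(M,yaw):
    R=Ro.from_euler('z',yaw,degrees=True).as_matrix()
    c,s=np.cos(np.radians(35)),np.sin(np.radians(35))
    return R@np.array([[c,0,-s],[0,1,0],[s,0,c]]),np.array(M,float)
FLIP=np.diag([1,-1,-1.])
def row(R,p,s=None,ref=None):
    "shift/turn fractions from current (or ref=(R0,p0)) to TCP pose R,p"
    s=s or bot.read_state()
    R0,p0=ref or (np.array(s['tcp_rot']),np.array(s['position']))
    return np.r_[R0.T@(p-p0)/.5, Ro.from_matrix(R0.T@R).as_rotvec()/(np.pi/4)]
def wcam(p,s):
    m=np.array(p['mount']);T=np.eye(4);T[:3,:3]=s['tcp_rot'];T[:3,3]=s['position']
    W=T@m; return W[:3,:3],W[:3,3]   # camera->world
E
python3 - <<'E'
from h import *
A,M=mag([.557,.1225,.106],7)
s=bot.read_state()
p=capture('wrist');print(p['mount'],p['fx'],p['cx'],p['cy'])
R=A@FLIP;print(row(R,M+A@[-.03,0,.16],s)); print(M+A@[-.03,0,.16])
# yaw from top picture edges of plate
t=capture('top');c=cv2.resize(t['pixels'][165:255,235:315,::-1],None,fx=6,fy=6,interpolation=2);cv2.imwrite('pics/crop1.png',c)
E
```

```text
[[ 0.0017 -0.9617 -0.274   0.0757]
 [ 1.      0.0019 -0.0004  0.0007]
 [ 0.0009 -0.274   0.9617 -0.1398]
 [ 0.      0.      0.      1.    ]] 306.2366984019097 316.3967779472474 197.24840785220056
[ 0.8968 -1.1004  0.0494 -0.1103  0.7725  0.3498]
[0.4415 0.1083 0.2199]
```

View pics/crop1.png

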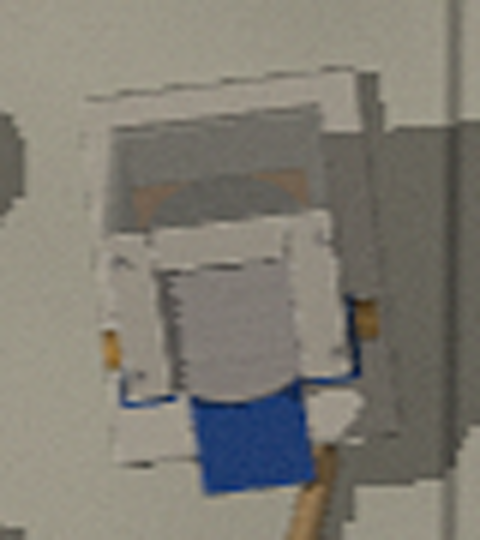

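The close crop confirms the choice: the bare steel lid under the white U-cover (crop (235,330)), with the blue lip below it and the spatula handle end at lower right. The magazine yaw is about 6.5°. I'll approach with the camera on the downhill side.

```bash
python3 - <<'E'
from h import *
A,M=mag([.557,.1225,.106],6.5)
s=bot.read_state()
R0=np.array(s['tcp_rot']);p0=np.array(s['position'])
F2=np.diag([-1,1,-1.])
tR=A@F2;tp=M+A@[-.03,0,.16]
ref=(R0,p0)
W=[([.30,-.42,.27],45),([.37,-.22,.28],90),([.42,-.02,.27],135)]
for q,a in W:
    R=Ro.from_euler('z',a,degrees=True).as_matrix()@R0
    print(row(R,np.array(q),s,ref)); ref=(R,np.array(q))
print(row(tR,tp,s,ref))
E
```

```text
[ 0.2196 -0.2413 -0.0509  0.     -0.     -1.    ]
[ 0.4234 -0.0182 -0.02    0.     -0.     -1.    ]
[ 0.328   0.2498  0.02    0.     -0.     -1.    ]
[ 0.0561  0.2561  0.1003 -0.1917 -0.7618 -0.6079]
```

{"method": "jog_arm", "body": {"rows": "1 .22 -.24 -.05 0 0 -1;1 .22 -.24 -.05 0 0 -1;1 .22 -.24 -.05 0 0 -1;1 .22 -.24 -.05 0 0 -1;1 .22 -.24 -.05 0 0 -1;1 .22 -.24 -.05 0 0 -1;1 .22 -.24 -.05 0 0 -1"}}

```text
time_s: 2.08
position: [0.3009, -0.4197, 0.2702]
tcp_rot: [[0.365, 0.931, 0.0], [0.931, -0.365, -0.001], [-0.001, 0.001, -1.0]]
force: [-0.2, -0.6, 0.3]
opening: 0.997
grasp_force: 0.0
```

{"method": "jog_arm", "body": {"rows": "1 .42 -.02 -.02 0 0 -1;1 .42 -.02 -.02 0 0 -1;1 .42 -.02 -.02 0 0 -1;1 .42 -.02 -.02 0 0 -1;1 .42 -.02 -.02 0 0 -1;1 .42 -.02 -.02 0 0 -1;1 .42 -.02 -.02 0 0 -1"}}

```text
time_s: 2.67
position: [0.3694, -0.2189, 0.2799]
tcp_rot: [[-0.404, 0.915, 0.0], [0.915, 0.404, 0.0], [-0.0, 0.0, -1.0]]
force: [0.3, -0.5, -0.3]
opening: 0.996
grasp_force: 0.0
```

{"method": "jog_arm", "body": {"rows": "1 .33 .25 .02 0 0 -1;1 .33 .25 .02 0 0 -1;1 .33 .25 .02 0 0 -1;1 .33 .25 .02 0 0 -1;1 .33 .25 .02 0 0 -1;1 .33 .25 .02 0 0 -1;1 .33 .25 .02 0 0 -1"}}

```text
time_s: 3.25
position: [0.4188, -0.018, 0.2696]
tcp_rot: [[-0.933, 0.36, 0.0], [0.36, 0.933, 0.0], [-0.0, 0.0, -1.0]]
force: [0.2, -0.8, -0.3]
opening: 1.002
grasp_force: 0.0
```

{"method": "jog_arm", "body": {"rows": "0 .06 .26 .10 -.19 -.76 -.61;0 .06 .26 .10 -.19 -.76 -.61;0 .06 .26 .10 -.19 -.76 -.61;0 .06 .26 .10 -.19 -.76 -.61;0 .06 .26 .10 -.19 -.76 -.61;0 .06 .26 .10 -.19 -.76 -.61;0 .06 .26 .10 -.19 -.76 -.61;0 .06 .26 .10 -.19 -.76 -.61;0 .06 .26 .10 -.19 -.76 -.61;0 .06 .26 .10 -.19 -.76 -.61"}}

```text
time_s: 4.08
position: [0.4426, 0.1194, 0.2269]
tcp_rot: [[-0.833, -0.104, 0.544], [-0.074, 0.994, 0.076], [-0.549, 0.023, -0.836]]
force: [-0.1, 0.3, 0.7]
opening: 0.329
grasp_force: 0.0
```

```bash
python3 - <<'E'
from h import *
s=bot.read_state();p=capture('wrist')
print(s['time_s'],s['position'],s['tcp_rot'],s['force'],s['joint_positions'])
np.savez('w1.npz',**{k:np.array(p[k]) for k in ('pixels','mount','fx','fy','cx','cy','distortion')},pos=s['position'],rot=s['tcp_rot'])
for l in ['dispenser','magazine','cover_front','exit','lid1','spatula']:
    print(l,[(np.round(a['point'],4).tolist(),round(a['conf'],2)) for a in spot_point(l,p)[:3]])
cv2.imwrite('pics/w1.png',p['pixels'][:,:,::-1])
E
```

```text
4.0833 [0.4426 0.1194 0.2269] [[-0.8327 -0.1038  0.5439]
 [-0.074   0.9943  0.0765]
 [-0.5488  0.0234 -0.8357]] [-0.1176  0.2927  0.6655] [  -2.6543   13.7199  129.3495   55.1864    7.1057 -151.4687]
dispenser [([0.5942, 0.1243, -0.0021], 0.58)]
magazine [([0.7059, -0.2925, -0.0], 0.41)]
cover_front []
exit [([0.5241, 0.1187, 0.0814], 0.93)]
lid1 [([0.6056, -0.0103, -0.0029], 0.91), ([0.4616, 0.2386, 0.0014], 0.83), ([0.565, 0.1246, 0.0972], 0.79)]
spatula []
```

View pics/w1.png

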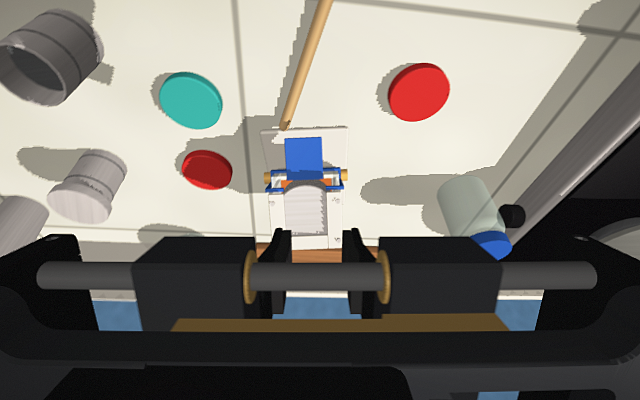

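The wrist view shows the dispenser at (305,190), seen from the front: blue lip at (303,155), nibs at (275,187) and (338,185). The spatula handle end is at (285,125). Joint 5 is close to its 0° limit in this lean, so I'll fit the kinematics to choose a better tool lean.

```bash
cat > kin.py <<'E'
from h import *
from scipy.optimize import least_squares
def fk(q,L):
    d1,a1,L2,a3,L3,Lt=L
    E=lambda ax,a:Ro.from_euler(ax,a,degrees=True).as_matrix()
    R=E('z',q[0]);p=np.array([0,0,d1])+R@[a1,0,0]
    R=R@E('y',q[1]);p=p+R@[0,0,L2]
    R=R@E('y',q[2]);p=p+R@[a3,0,L3]
    R=R@E('z',q[3])@E('y',q[4]);p=p+R@[0,0,Lt]
    return R,p
X0=np.array([.3,0,.42,0,.42,.3])
def fit(D):
    f=lambda L:np.r_[np.concatenate([(fk(q,L)[1]-p)/.0005 for q,p in D]),(L-X0)/np.array([.1,.03,.1,.03,.1,.1])]
    r=least_squares(f,X0);return r.x,f(r.x)[:3*len(D)]*.0005
def ik(L,p,z,q0):
    "5-dof: position and tool axis; penalise nothing, return q1..q5"
    f=lambda q:np.r_[(fk(q,L)[1]-p)*100,(fk(q,L)[0][:,2]-z)*30]
    r=least_squares(f,q0);return r.x,np.abs(r.fun).max()
E
python3 - <<'E'
from kin import *
D=[([-76.977,30.224,82.088,0,67.689,-10.227],np.array([.2466,-.5736,.2436]))]
s=bot.read_state();q=s['joint_positions'];D.append((q,np.array(s['position'])))
L,r=fit(D);print(L,r);R,p=fk(q,L);print(R[:,2],np.array(s['tcp_rot'])[:,2],q)
A,M=mag([.557,.1225,.106],6.5)
for lean in (10,15,20,25,35):
  B=Ro.from_euler('z',6.5,degrees=True).as_matrix()
  a=np.radians(lean);z=B@[np.sin(a),0,-np.cos(a)]
  for tip in ([0,0,0],[-.043,0,-.018],[-.08,0,-.018]):
    t=M+A@tip-z*.022
    qq,e=ik(L,t,z,np.array([12,25,110,0,30.]));print(lean,tip,qq,round(e,3))
E
```

```text
[ 1.7778 -0.7983  0.9443  0.5789  1.2506  1.3401] [-0.1082 -0.0248 -0.0003  0.0003 -0.0033  0.0002]
[ 0.5427  0.0769 -0.8364] [ 0.5427  0.0769 -0.8364] [  -2.6462   13.7429  129.2978   54.5791    7.1836 -150.7941]
10 [0, 0, 0] [16.5564 26.264  97.5754 -2.4023 46.3364] 0.0
10 [-0.043, 0, -0.018] [17.3563 27.8342 98.2914 -2.6946 44.0815] 0.0
10 [-0.08, 0, -0.018] [18.5173 28.1739 99.5868 -3.068  42.4952] 0.0
15 [0, 0, 0] [ 21.7772  23.7742 103.7022  -6.3311  38.2013] 0.0
15 [-0.043, 0, -0.018] [ 23.6692  25.6915 104.2283  -7.4772  35.9526] 0.0
15 [-0.08, 0, -0.018] [ 26.6862  26.28   105.349   -9.0516  34.5891] 0.0
20 [0, 0, 0] [ 36.5417  22.6948 108.8914 -18.6839  32.3101] 0.0
20 [-0.043, 0, -0.018] [ 43.9695  25.099  109.0473 -23.2097  31.8671] 0.0
20 [-0.08, 0, -0.018] [ 58.2631  26.1496 109.6515 -28.0894  34.7886] 0.0
25 [0, 0, 0] [-75.3961  21.0362 117.2466  36.8318  44.2627] 0.0
25 [-0.043, 0, -0.018] [-53.9525  24.5357 116.3947  41.9246  33.3847] 0.0
25 [-0.08, 0, -0.018] [-36.2033  26.1155 116.635   43.5641  24.5757] 0.0
35 [0, 0, 0] [ -8.8306  29.9708 120.8317 -61.2249  -9.963 ] 0.0
35 [-0.043, 0, -0.018] [ -7.297   34.0497 120.1284 -43.4081 -11.4816] 0.0
35 [-0.08, 0, -0.018] [ -5.7936  36.3141 120.3601 -32.6949 -13.067 ] 0.0
```

```bash
sed -i 's/d1,a1,L2,a3,L3,Lt=L/d1,a1,L2,b,L3,Lt=L/; s/R@\[a1,0,0\]/R@[a1,b,0]/; s/R@\[a3,0,L3\]/R@[0,0,L3]/; s/X0=.*/X0=np.array([.3,0,.42,.112,.42,.3])/; s/np.array(\[.1,.03,.1,.03,.1,.1\])/np.array([.1,.002,.1,.1,.1,.1])/' kin.py
python3 - <<'E'
from kin import *
D=[([-76.977,30.224,82.088,0,67.689,-10.227],np.array([.2466,-.5736,.2436]))]
s=bot.read_state();q=s['joint_positions'];D.append((q,np.array(s['position'])))
L,r=fit(D);print(L,r)
A,M=mag([.557,.1225,.106],6.5)
for lean in (10,15,20,25,35):
  B=Ro.from_euler('z',6.5,degrees=True).as_matrix()
  a=np.radians(lean);z=B@[np.sin(a),0,-np.cos(a)]
  for tip in ([0,0,0],[-.043,0,-.018],[-.08,0,-.018]):
    t=M+A@tip-z*.022
    qq,e=ik(L,t,z,np.array([5,25,110,0,30.]));print(lean,tip,qq,round(e,3))
E
```

```text
[-0.0552 -0.0062  0.6953  0.1157  0.292   0.1912] [ 0.0045  0.0015 -0.0002  0.0006 -0.0047  0.0002]
10 [0, 0, 0] [  0.2872  30.032  112.1601   2.3029  27.8845] 0.0
10 [-0.043, 0, -0.018] [ -0.0243  31.824  120.6446   3.7352  17.63  ] 0.0
10 [-0.08, 0, -0.018] [ -0.4487  32.5392 128.1274   7.327    9.4814] 0.0
15 [0, 0, 0] [  0.0631  29.3333 115.5758   4.8097  20.2468] 0.0
15 [-0.043, 0, -0.018] [ -0.2721  31.3839 124.1396  10.4002   9.7334] 0.0
15 [-0.08, 0, -0.018] [ -0.7309  32.3466 131.7424  61.2413   2.1296] 0.0
20 [0, 0, 0] [ -0.1722  28.8369 119.0958  10.6648  12.3998] 0.0
20 [-0.043, 0, -0.018] [ -0.5332  31.1948 127.7718  63.9858   2.6709] 0.0
20 [-0.08, 0, -0.018] [ -1.0298  32.4654 135.5496 -18.1715  -8.2628] 0.0
25 [0, 0, 0] [ -0.4173  28.5735 122.7165  37.0571   4.8452] 0.0
25 [-0.043, 0, -0.018] [ -0.8064  31.2985 131.5475 -21.9696  -8.2599] 0.0
25 [-0.08, 0, -0.018] [ -1.3443  32.9578 139.5765 -10.9777 -17.6317] 0.0
35 [0, 0, 0] [ -0.9289  28.8862 130.2551 -17.1837 -14.5379] 0.0
35 [-0.043, 0, -0.018] [ -1.3804  32.5928 139.5875  -9.882  -27.2726] 0.0
35 [-0.08, 0, -0.018] [ -2.0112  35.4208 148.5049  -7.7716 -38.8863] 0.0
```

```bash
cat >> h.py <<'E'
def leanR(yaw,lean):
    "camera-downhill tool frame leaning outward by lean deg"
    a=np.radians(lean);B=Ro.from_euler('z',yaw,degrees=True).as_matrix()
    z=B@[np.sin(a),0,-np.cos(a)];y=B@[0,1,0];return np.c_[np.cross(y,z),y,z]
def px2plane(w,uv,h):
    K=np.array([[w['fx'],0,w['cx']],[0,w['fy'],w['cy']],[0,0,1]],float)
    n=cv2.undistortPoints(np.array(uv,float).reshape(-1,1,2),K,np.array(w['distortion'],float)).reshape(-1,2)
    T=np.eye(4);T[:3,:3]=w['rot'];T[:3,3]=w['pos'];T=T@w['mount']
    d=np.c_[n,np.ones(len(n))]@T[:3,:3].T;o=T[:3,3]
    return o+d*((h-o[2])/d[:,2])[:,None]
E
python3 - <<'E'
from h import *
w=np.load('w1.npz')
P=px2plane(w,[(262,129),(347.5,126)],.008);d=P[0]-P[1];print(P,np.linalg.norm(d),np.degrees(np.arctan2(-d[0],d[1])),np.degrees(np.arctan2(d[0],-d[1])))
R=leanR(6.5,12);A,M=mag([.5575,.1225,.106],6.5)
t=M+A@[0,0,.06]-R[:,2]*.022;print(t,row(R,t))
g=cv2.resize(w['pixels'][110:250,240:370,::-1],None,fx=5,fy=5,interpolation=cv2.INTER_CUBIC)[:600];cv2.imwrite('pics/w1c.png',g)
E
```

```text
[[0.5269 0.0698 0.008 ]
 [0.514  0.1685 0.008 ]] 0.09960823867778779 -172.55379328284627 7.446206717153747
[0.5188 0.1181 0.1767] [-0.0718 -0.0211  0.166   0.024   0.4716 -0.024 ]
```

View pics/w1c.png

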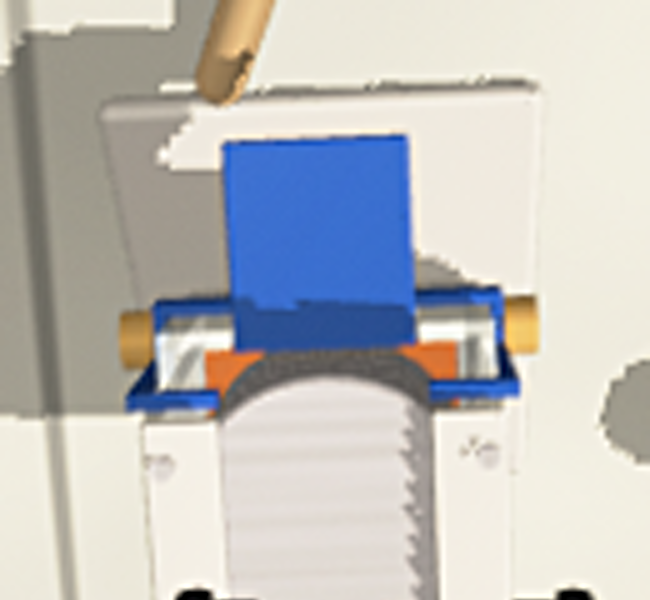

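The crop shows the blue nib bars (crop row 400) just below the cover front, and the blue frame and stop (row 300) in front of the box. The fingers must stay ahead of x ≈ -34 mm. The yaw comes out at about 7°.

{"method": "jog_arm", "body": {"rows": "0 -.07 -.02 .15 .02 .47 -.02;0 -.07 -.02 .15 .02 .47 -.02;0 -.07 -.02 .15 .02 .47 -.02;0 -.07 -.02 .15 .02 .47 -.02;0 -.07 -.02 .15 .02 .47 -.02;0 -.07 -.02 .15 .02 .47 -.02;0 -.07 -.02 .15 .02 .47 -.02;0 -.07 -.02 .15 .02 .47 -.02"}}

```text
time_s: 5.1
position: [0.5129, 0.118, 0.1822]
tcp_rot: [[-0.972, -0.111, 0.206], [-0.108, 0.994, 0.027], [-0.208, 0.004, -0.978]]
force: [-0.1, 0.4, -0.9]
opening: 0.005
grasp_force: 0.0
```

```bash
python3 - <<'E'
from kin import *
D=[([-76.977,30.224,82.088,0,67.689,-10.227],np.array([.2466,-.5736,.2436])),([-2.6543,13.7199,129.3495,55.1864,7.1057],np.array([.4426,.1194,.2269]))]
s=bot.read_state();q=s['joint_positions'];print(s['time_s'],q,s['position'],s['force']);D.append((q,np.array(s['position'])))
L,r=fit(D);print(L,r)
p=capture('wrist')
for l in ['magazine','cover_front','exit','lid1']:
    print(l,[(np.round(a['point'],4).tolist(),round(a['conf'],2)) for a in spot_point(l,p)[:3]])
A,M=mag([.5575,.1225,.106],7)
for lean in (0,6,12,18):
  R=leanR(7,lean)
  for tip in ([-.01,0,-.005],[-.053,0,-.018],[-.09,0,-.018]):
    t=M+A@tip-R[:,2]*.022
    qq,e=ik(L,t,R[:,2],q[:5]);print(lean,tip,qq,round(e,3))
R=leanR(7,12)
for x,z in ((.004,.02),(.004,.004)):
  # contact corner = tip + 11mm toward uphill (-x_tool)
  t=M+A@[x,0,z]+R[:,0]*.011-R[:,2]*.022;print(t,row(R,t,s))
E
```

```text
5.1 [ -0.0915  24.5268 108.2241   2.7243  35.3676 -98.526 ] [0.5129 0.118  0.1822] [-0.0824  0.361  -0.9233]
[-0.0283 -0.0209  0.6821  0.1145  0.3047  0.2022] [ 0.0011  0.0106 -0.0004 -0.0038 -0.0046 -0.0051  0.0149  0.0012  0.0055]
magazine []
cover_front [([0.5381, 0.1229, 0.0951], 0.78)]
exit [([0.5249, 0.1196, 0.079], 0.94)]
lid1 [([0.4651, 0.2399, 0.0049], 0.84), ([0.6043, -0.0079, -0.0028], 0.7), ([0.4984, -0.003, 0.0008], 0.61)]
0 [-0.01, 0, -0.005] [  0.7626  32.7658 104.8113   0.      42.4229] 0.0
0 [-0.053, 0, -0.018] [  0.4339  33.6953 112.8342   0.      33.4704] 0.0
0 [-0.09, 0, -0.018] [  0.0327  33.9813 119.8623  -0.      26.1563] 0.0
6 [-0.01, 0, -0.005] [  0.4875  31.4727 108.7983   1.222   33.7734] 0.0
6 [-0.053, 0, -0.018] [  0.128   32.62   116.8293   1.7215  24.6033] 0.0
6 [-0.09, 0, -0.018] [ -0.313   33.1068 123.8934   2.5987  17.0648] 0.0
12 [-0.01, 0, -0.005] [  0.1902  30.4197 112.9287   3.3731  24.7716] 0.0
12 [-0.053, 0, -0.018] [ -0.2042  31.8324 120.9952   5.6577  15.3356] 0.0
12 [-0.09, 0, -0.018] [ -0.6909  32.5733 128.1363  12.2027   7.5643] 0.0
18 [-0.01, 0, -0.005] [ -0.1283  29.654  117.1898   8.2815  15.4398] 0.0
18 [-0.053, 0, -0.018] [ -0.562   31.3918 125.3288  23.2878   5.9039] 0.0
18 [-0.09, 0, -0.018] [ -1.1007  32.4582 132.6033 139.1898   3.8203] 0.0
[0.5341 0.1196 0.1439] [-0.0256 -0.0018  0.0838  0.0023  0.0003 -0.0141]
[0.5433 0.1208 0.1308] [-0.0381 -0.0017  0.1132  0.0023  0.0003 -0.0141]
```

{"method": "jog_arm", "body": {"rows": "0 -.026 -.001 .084 .002 0 -.014;0 -.026 -.001 .084 .002 0 -.014;0 -.026 -.001 .084 .002 0 -.014;0 -.026 -.001 .084 .002 0 -.014;0 -.030 -.001 .095 .002 0 -.014;0 -.035 -.001 .106 .002 0 -.014;0 -.035 -.001 .106 .002 0 -.014;0 -.035 -.001 .106 .002 0 -.014"}}

```text
time_s: 6.02
position: [0.5415, 0.1207, 0.1353]
tcp_rot: [[-0.97, -0.122, 0.209], [-0.119, 0.993, 0.026], [-0.21, 0.0, -0.978]]
force: [0.3, -0.0, 0.4]
opening: 0.006
grasp_force: 0.0
```

```bash
cat >> h.py <<'E'
YAW=7.;MO=[.558,.123,.106]
def rep(s):
    "tip centre and uphill corner in magazine mm; force in magazine axes"
    A,M=mag(MO,YAW);R=np.array(s['tcp_rot']);p=np.array(s['position'])
    f=lambda o:(A.T@(p+R@o-M)*1000).round(2)
    z=R[:,2];lean=np.degrees(np.arctan2(np.hypot(z[0],z[1]),-z[2]))
    print(round(s['time_s'],2),'corner',f(np.array([-.011,0,.022])),'tip',f(np.array([0,0,.022])),'F',(A.T@s['force']).round(1),'lean',lean.round(2),'yawz',np.degrees(np.arctan2(-R[0,1],R[1,1])).round(2),'j5',s['joint_positions'][4:6],'open',round(s['opening'],3))
E
python3 - <<'E'
from h import *
s=bot.read_state();rep(s)
p=capture('wrist');c=p['pixels'][90:340,190:450,::-1];cv2.imwrite('pics/w2c.png',cv2.resize(c,None,fx=2.3,fy=2.3,interpolation=cv2.INTER_CUBIC))
E
```

```text
6.02 corner [ 4.77 -0.23  9.05] tip [-5.36 -0.23 13.32] F [ 0.5 -0.1  0.1] lean 12.14 yawz 7.0 j5 [ 30.4553 -98.9493] open 0.006
```

View pics/w2c.png

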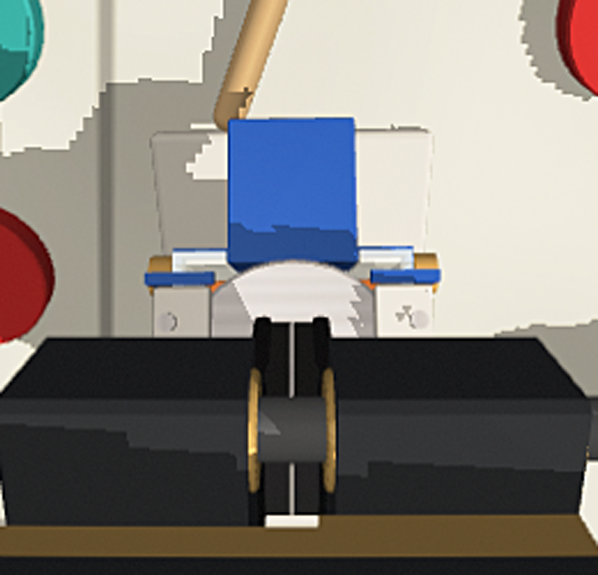

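The closed fingers (crop x 255–330) are centred in the cover gap (211–375) and square to it. Next I press down by feel.

{"method": "jog_arm", "body": {"rows": "0 -.0023 0 .0055 0 0 0;0 -.0039 0 .0092 0 0 0;0 -.0047 0 .011 0 0 0;0 -.0055 0 .0129 0 0 0;0 -.0055 0 .0129 0 0 0"}}

```text
time_s: 6.48
position: [0.5453, 0.1212, 0.1285]
tcp_rot: [[-0.971, -0.122, 0.207], [-0.119, 0.993, 0.026], [-0.208, 0.0, -0.978]]
force: [-0.0, -0.7, -0.5]
opening: 0.005
grasp_force: 0.0
```

{"method": "jog_arm", "body": {"rows": "0 -.0008 0 .0018 0 0 0;0 -.0016 0 .0037 0 0 0;0 -.0016 0 .0037 0 0 0"}}

```text
time_s: 6.73
position: [0.5464, 0.1213, 0.127]
tcp_rot: [[-0.971, -0.122, 0.207], [-0.119, 0.993, 0.026], [-0.209, 0.0, -0.978]]
force: [0.1, -0.2, 1.0]
opening: 0.003
grasp_force: 0.3
```

```bash
python3 -c "
from h import *
rep(bot.read_state())"
```

```text
6.73 corner [ 3.98 -0.23 -0.64] tip [-6.15 -0.23  3.65] F [ 0.6 -0.2  0.8] lean 12.04 yawz 6.99 j5 [ 29.8613 -98.9083] open 0.003
```

{"method": "jog_arm", "body": {"rows": "0 -.0008 0 .0018 0 0 0;0 -.0008 0 .0018 0 0 0"}}

```text
time_s: 6.9
position: [0.5462, 0.1214, 0.1263]
tcp_rot: [[-0.971, -0.122, 0.206], [-0.119, 0.993, 0.026], [-0.207, 0.0, -0.978]]
force: [-2.9, -0.4, 4.6]
opening: 0.005
grasp_force: 2.7
```

{"method": "jog_arm", "body": {"rows": "0 -.0008 0 .0018 0 0 0;0 -.0008 0 .0018 0 0 0"}}

```text
time_s: 7.07
position: [0.5467, 0.1215, 0.1256]
tcp_rot: [[-0.971, -0.122, 0.206], [-0.119, 0.993, 0.026], [-0.207, 0.0, -0.978]]
force: [-3.4, -0.7, 4.6]
opening: 0.004
grasp_force: 3.1
```

```bash
python3 -c "
from h import *
rep(bot.read_state())"
```

```text
7.07 corner [ 3.44 -0.13 -1.99] tip [-6.68 -0.13  2.31] F [-0.2 -0.3  5.7] lean 11.97 yawz 7.0 j5 [ 29.8081 -98.8994] open 0.004
```

{"method": "jog_arm", "body": {"rows": "0 -.0008 0 .0018 0 0 0;0 -.0016 0 .0037 0 0 0;0 -.0016 0 .0037 0 0 0;0 .003 0 .0057 0 0 0;0 .0076 0 .0076 0 0 0;0 .0076 0 .0076 0 0 0"}}

```text
time_s: 7.57
position: [0.545, 0.1211, 0.1217]
tcp_rot: [[-0.97, -0.122, 0.209], [-0.119, 0.993, 0.026], [-0.211, 0.0, -0.978]]
force: [-2.0, 0.6, 6.0]
opening: 0.006
grasp_force: 3.2
```

```bash
python3 -c "
from h import *
rep(bot.read_state())"
```

```text
7.57 corner [-0.11 -0.26 -4.18] tip [-10.25  -0.26   0.09] F [1.9 0.8 6. ] lean 12.16 yawz 6.99 j5 [ 28.7964 -99.0466] open 0.006
```

{"method": "jog_arm", "body": {"rows": "0 .0028 0 .0012 0 0 0;0 .0055 0 .0023 0 0 0;0 .0055 0 .0023 0 0 0"}}

```text
time_s: 7.82
position: [0.5431, 0.1208, 0.1202]
tcp_rot: [[-0.97, -0.122, 0.21], [-0.119, 0.993, 0.026], [-0.212, -0.0, -0.977]]
force: [-2.3, -1.0, 7.3]
opening: 0.006
grasp_force: 3.3
```

```bash
python3 -c "
from h import *
rep(bot.read_state())"
```

```text
7.82 corner [-2.55 -0.32 -4.23] tip [-12.7   -0.32   0.03] F [ 2.2 -0.7  7.4] lean 12.21 yawz 6.99 j5 [ 28.3271 -99.1405] open 0.006
```

```bash
python3 - <<'E'
from h import *
p=capture('wrist');c=p['pixels'][170:250,240:400,::-1];cv2.imwrite('pics/w3c.png',cv2.resize(c,None,fx=5,fy=5,interpolation=cv2.INTER_CUBIC))
E
```

```text
(no output)
```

View pics/w3c.png

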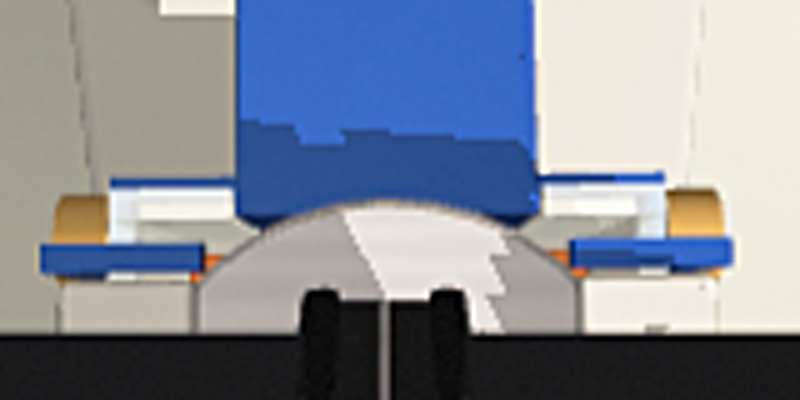

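The lid's edge still sits behind the nibs (crop (205,275) and (575,268)), so it is blocked at about 3.5 mm depth. I'll press deeper and try again.

{"method": "jog_arm", "body": {"rows": "0 -.0055 0 -.0023 0 0 0;0 -.0074 0 -.0031 0 0 0;0 -.0084 0 -.0008 0 0 0;0 -.0084 0 -.0008 0 0 0;0 -.003 0 .0015 0 0 0;0 .0008 0 .0031 0 0 0;0 .0008 0 .0031 0 0 0"}}

```text
time_s: 8.45
position: [0.5428, 0.1208, 0.1184]
tcp_rot: [[-0.97, -0.122, 0.21], [-0.119, 0.993, 0.026], [-0.211, -0.0, -0.977]]
force: [-1.9, -0.3, 6.6]
opening: 0.002
grasp_force: 3.5
```

```bash
python3 - <<'E'
from h import *
rep(bot.read_state());p=capture('wrist');c=p['pixels'][170:250,240:400,::-1];cv2.imwrite('pics/w4c.png',cv2.resize(c,None,fx=5,fy=5,interpolation=cv2.INTER_CUBIC))
np.save('w4.npy',p['pixels'])
E
```

```text
8.45 corner [-3.86 -0.33 -5.59] tip [-14.    -0.33  -1.32] F [ 2.2 -0.   6.5] lean 12.19 yawz 6.98 j5 [ 28.0776 -99.1677] open 0.002
```

```bash
cat >> h.py <<'E'
def lidfront(p,s,zmm):
    "magazine x of the lid's front edge (blue to grey) on the plane z=zmm"
    A,M=mag(MO,YAW);I=p['pixels'].astype(int);W,o=wcam(p,s);out=[]
    K=np.array([[p['fx'],0,p['cx']],[0,p['fy'],p['cy']],[0,0,1]],float)
    for u in (305,318,331):
        b=(I[100:260,u,2]-I[100:260,u,0])>25
        v=100+np.where(b)[0].max()+.5
        n=cv2.undistortPoints(np.array([[[u,v]]],float),K,np.array(p['distortion'],float))[0,0]
        d=A.T@W@np.r_[n,1];c=A.T@(o-M);k=(zmm/1000-c[2])/d[2]
        X=(c+k*d)*1000;out.append((v,X[0].round(1),X[1].round(1)))
    print(out)
E
python3 - <<'E'
from h import *
s=bot.read_state();p=capture('wrist');lidfront(p,s,-5)
E
```

```text
[(np.float64(212.5), np.float64(-32.7), np.float64(-7.3)), (np.float64(210.5), np.float64(-33.9), np.float64(0.5)), (np.float64(212.5), np.float64(-32.7), np.float64(8.2))]
```

{"method": "jog_arm", "body": {"rows": "0 .0028 0 .0012 0 0 0;0 .0055 0 .0023 0 0 0;0 .0092 0 .0039 0 0 0;0 .0092 0 .0039 0 0 0"}}

```text
time_s: 8.88
position: [0.5392, 0.1203, 0.1158]
tcp_rot: [[-0.97, -0.122, 0.211], [-0.119, 0.993, 0.026], [-0.212, -0.0, -0.977]]
force: [-2.6, -1.5, 7.6]
opening: 0.006
grasp_force: 3.4
```

```bash
python3 - <<'E'
from h import *
s=bot.read_state();rep(s);p=capture('wrist');lidfront(p,s,-5)
E
```

```text
8.88 corner [-8.27 -0.37 -5.65] tip [-18.42  -0.37  -1.4 ] F [ 2.1 -1.2  7.8] lean 12.25 yawz 6.98 j5 [ 27.2733 -99.3353] open 0.006
[(np.float64(219.5), np.float64(-33.0), np.float64(-7.3)), (np.float64(217.5), np.float64(-34.1), np.float64(0.4)), (np.float64(219.5), np.float64(-33.0), np.float64(8.1))]
```

The lid front is stopped at x = -34 mm, so it is still behind the nibs and the finger is slipping on it. I'll move back, press deeper and slide again.

{"method": "jog_arm", "body": {"rows": "0 -.0100 0 -.0042 0 0 0;0 -.0200 0 -.0084 0 0 0;0 -.0258 0 -.0109 0 0 0;0 -.0258 0 -.0109 0 0 0;0 -.0268 0 -.0085 0 0 0;0 -.0268 0 -.0085 0 0 0;0 -.0222 0 -.0065 0 0 0;0 -.0176 0 -.0046 0 0 0;0 -.0130 0 -.0026 0 0 0;0 -.0084 0 -.0007 0 0 0;0 -.0084 0 -.0007 0 0 0"}}

```text
time_s: 9.85
position: [0.543, 0.1208, 0.1169]
tcp_rot: [[-0.97, -0.122, 0.21], [-0.119, 0.993, 0.026], [-0.212, -0.0, -0.977]]
force: [-1.4, -0.2, 6.8]
opening: 0.005
grasp_force: 3.6
```

```bash
python3 - <<'E'
from h import *
s=bot.read_state();rep(s);p=capture('wrist');lidfront(p,s,-6)
E
```

```text
9.85 corner [-4.48 -0.34 -6.94] tip [-14.62  -0.34  -2.68] F [ 2.7 -0.   6.4] lean 12.23 yawz 6.99 j5 [ 27.8227 -99.1953] open 0.005
[(np.float64(212.5), np.float64(-33.3), np.float64(-7.3)), (np.float64(211.5), np.float64(-33.9), np.float64(0.4)), (np.float64(213.5), np.float64(-32.7), np.float64(8.1))]
```

{"method": "jog_arm", "body": {"rows": "0 -.0100 0 -.0042 0 0 0;0 -.0166 0 -.0070 0 0 0;0 -.0166 0 -.0070 0 0 0;0 -.0177 0 -.0044 0 0 0;0 -.0177 0 -.0044 0 0 0;0 -.0130 0 -.0024 0 0 0;0 -.0085 0 -.0005 0 0 0;0 -.0039 0 .0015 0 0 0;0 .0007 0 .0034 0 0 0;0 .0007 0 .0034 0 0 0"}}

```text
time_s: 10.73
position: [0.5413, 0.1208, 0.1145]
tcp_rot: [[-0.971, -0.122, 0.206], [-0.119, 0.993, 0.026], [-0.208, 0.0, -0.978]]
force: [-4.9, -0.2, 6.3]
opening: 0.006
grasp_force: 3.8
```

```bash
python3 - <<'E'
from h import *
s=bot.read_state();rep(s);p=capture('wrist');lidfront(p,s,-7)
np.savez('w5.npz',**{k:np.array(p[k]) for k in ('pixels','mount','fx','fy','cx','cy','distortion')},pos=s['position'],rot=s['tcp_rot'])
E
```

```text
10.73 corner [-7.37 -0.1  -7.96] tip [-17.5   -0.1   -3.67] F [-0.4  0.4  8. ] lean 12.01 yawz 7.0 j5 [ 27.6898 -99.2239] open 0.006
[(np.float64(209.5), np.float64(-38.0), np.float64(-7.0)), (np.float64(208.5), np.float64(-38.6), np.float64(0.7)), (np.float64(210.5), np.float64(-37.4), np.float64(8.4))]
```

The lid front is now at x = -38.6 mm, so it is under the nibs and moving. I'll continue the slide.

{"method": "jog_arm", "body": {"rows": "0 .0046 0 .0020 0 0 0;0 .0092 0 .0039 0 0 0;0 .0138 0 .0059 0 0 0;0 .0184 0 .0078 0 0 0;0 .0230 0 .0098 0 0 0;0 .0276 0 .0117 0 0 0;0 .0276 0 .0117 0 0 0"}}

```text
time_s: 11.37
position: [0.5289, 0.1193, 0.1059]
tcp_rot: [[-0.971, -0.122, 0.206], [-0.119, 0.993, 0.026], [-0.208, 0.0, -0.978]]
force: [-4.8, -0.8, 7.3]
opening: 0.005
grasp_force: 4.1
```

```bash
python3 - <<'E'
from h import *
s=bot.read_state();rep(s);p=capture('wrist');lidfront(p,s,-7)
E
```

```text
11.37 corner [-22.52  -0.08  -7.83] tip [-32.64  -0.08  -3.53] F [ 0.3 -0.2  8.8] lean 11.99 yawz 7.0 j5 [ 25.3133 -99.7645] open 0.005
[(np.float64(210.5), np.float64(-52.5), np.float64(-7.0)), (np.float64(209.5), np.float64(-53.1), np.float64(0.7)), (np.float64(211.5), np.float64(-51.9), np.float64(8.4))]
```

{"method": "jog_arm", "body": {"rows": "0 .0046 0 .0020 0 0 0;0 .0092 0 .0039 0 0 0;0 .0138 0 .0059 0 0 0;0 .0184 0 .0078 0 0 0;0 .0230 0 .0098 0 0 0;0 .0276 0 .0117 0 0 0;0 .0322 0 .0137 0 0 0;0 .0368 0 .0156 0 0 0;0 .0414 0 .0176 0 0 0;0 .0450 0 .0191 0 0 0;0 .0450 0 .0191 0 0 0"}}

```text
time_s: 12.33
position: [0.5094, 0.1169, 0.0911]
tcp_rot: [[-0.971, -0.122, 0.206], [-0.119, 0.993, 0.026], [-0.207, 0.0, -0.978]]
force: [-0.3, -0.0, -0.1]
opening: 0.004
grasp_force: 0.0
```

```bash
python3 - <<'E'
from h import *
s=bot.read_state();rep(s);p=capture('wrist');lidfront(p,s,-7)
E
```

```text
12.33 corner [-47.14  -0.15  -8.69] tip [-57.27  -0.14  -4.38] F [-0.3  0.   0.1] lean 11.97 yawz 6.99 j5 [  21.2158 -100.884 ] open 0.004
[(np.float64(227.5), np.float64(-67.1), np.float64(-7.0)), (np.float64(229.5), np.float64(-65.9), np.float64(0.6)), (np.float64(227.5), np.float64(-67.1), np.float64(8.2))]
```

Contact was lost when the lid's front tipped onto the lip, with its centre at about -34.5 mm. I'll re-press on the rear half and drag it further.

{"method": "jog_arm", "body": {"rows": "0 .0062 0 -.0147 0 0 0;0 .0062 0 -.0147 0 0 0;0 -.0158 0 -.0240 0 0 0;0 -.0380 0 -.0335 0 0 0;0 -.0380 0 -.0335 0 0 0;0 -.0411 0 -.0262 0 0 0;0 -.0430 0 -.0215 0 0 0;0 -.0442 0 -.0188 0 0 0;0 -.0442 0 -.0188 0 0 0"}}

```text
time_s: 13.13
position: [0.5276, 0.1193, 0.1049]
tcp_rot: [[-0.971, -0.122, 0.203], [-0.119, 0.993, 0.026], [-0.205, 0.001, -0.979]]
force: [-2.7, -1.0, 6.2]
opening: 0.008
grasp_force: 3.4
```

```bash
python3 - <<'E'
from h import *
s=bot.read_state();rep(s);p=capture('wrist');lidfront(p,s,-7)
E
```

```text
13.13 corner [-24.25   0.02  -7.92] tip [-34.36   0.02  -3.59] F [ 1.3 -0.6  6.6] lean 11.83 yawz 7.01 j5 [ 25.2939 -99.7849] open 0.008
[(np.float64(202.5), np.float64(-59.0), np.float64(-6.9)), (np.float64(201.5), np.float64(-59.6), np.float64(0.8)), (np.float64(203.5), np.float64(-58.4), np.float64(8.5))]
```

{"method": "jog_arm", "body": {"rows": "0 .0062 0 -.0147 0 0 0;0 .0062 0 -.0147 0 0 0;0 -.0100 0 -.0216 0 0 0;0 -.0196 0 -.0256 0 0 0;0 -.0196 0 -.0256 0 0 0;0 -.0227 0 -.0183 0 0 0;0 -.0246 0 -.0136 0 0 0;0 -.0258 0 -.0109 0 0 0;0 -.0258 0 -.0109 0 0 0;0 -.0212 0 -.0090 0 0 0;0 -.0166 0 -.0070 0 0 0;0 -.0120 0 -.0051 0 0 0;0 -.0074 0 -.0031 0 0 0;0 -.0028 0 -.0012 0 0 0;0 .0018 0 .0008 0 0 0;0 .0060 0 .0026 0 0 0;0 .0101 0 .0043 0 0 0;0 .0101 0 .0043 0 0 0"}}

```text
time_s: 14.68
position: [0.5233, 0.1188, 0.1019]
tcp_rot: [[-0.971, -0.122, 0.204], [-0.119, 0.993, 0.026], [-0.205, 0.001, -0.979]]
force: [-3.4, -0.3, 6.1]
opening: 0.005
grasp_force: 3.5
```

```bash
python3 - <<'E'
from h import *
s=bot.read_state();rep(s);p=capture('wrist');lidfront(p,s,-7)
E
```

```text
14.68 corner [-29.49   0.05  -7.84] tip [-39.61   0.05  -3.52] F [0.7 0.1 7. ] lean 11.86 yawz 7.0 j5 [  24.402  -100.0025] open 0.005Traceback (most recent call last):
  File "<stdin>", line 2, in <module>
  File "h.py", line 41, in lidfront
    v=100+np.where(b)[0].max()+.5
          ~~~~~~~~~~~~~~~~~~^^
    return umr_maximum(a, axis, None, out, keepdims, initial, where)
ValueError: zero-size array to reduction operation maximum which has no identity
```

```bash
python3 - <<'E'
from h import *
p=capture('wrist');c=p['pixels'][110:250,220:420,::-1];cv2.imwrite('pics/w6c.png',cv2.resize(c,None,fx=4,fy=4,interpolation=cv2.INTER_CUBIC))
E
```

```text
(no output)
```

View pics/w6c.png

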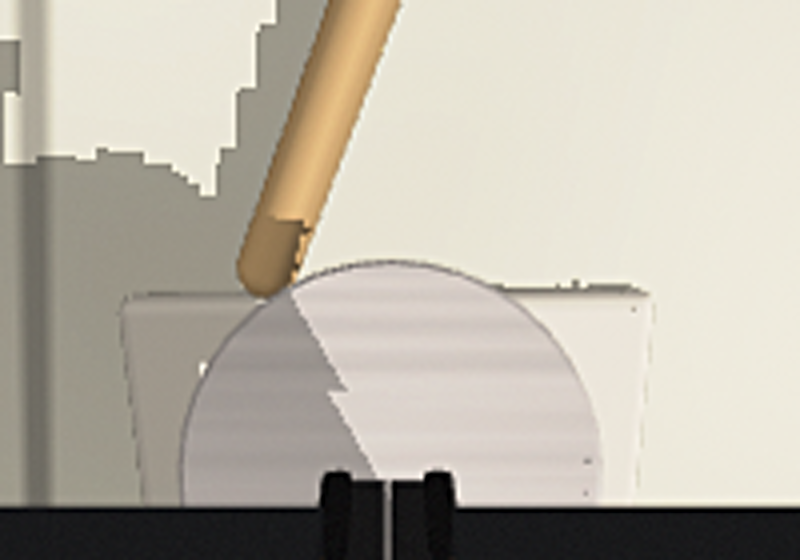

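```bash
python3 - <<'E'
from h import *
s=bot.read_state();A,M=mag(MO,YAW);p=capture('wrist');W,o=wcam(p,s)
K=np.array([[p['fx'],0,p['cx']],[0,p['fy'],p['cy']],[0,0,1]],float)
for uv,z in (((318,175.5),-.009),((266,229),-.0075),((370,225),-.0075)):
    n=cv2.undistortPoints(np.array([[uv]],float),K,np.array(p['distortion'],float))[0,0]
    d=A.T@W@np.r_[n,1];c=A.T@(o-M);print((c+d*(z-c[2])/d[2])*1000)
R=leanR(YAW,12)
ref=None
for x,z in ((-.035,.025),(-.043,.015),(-.0415,-.022)):
    t=M+A@[x,0,z]+R[:,0]*.011-R[:,2]*.022;print(row(R,t,s))
E
```

```text
[-81.0488   0.8434  -9.    ]
[-48.5672 -29.8783  -7.5   ]
[-50.9729  31.6246  -7.5   ]
[ 0.0361 -0.0001 -0.056   0.0008 -0.0035  0.    ]
[ 0.0429 -0.0001 -0.0313  0.0008 -0.0035  0.    ]
[ 0.011  -0.0001  0.0355  0.0008 -0.0035  0.    ]
```

{"method": "jog_arm", "body": {"rows": "0 -.0028 0 -.0012 0 0 0;0 -.0055 0 -.0023 0 0 0;0 -.0055 0 -.0023 0 0 0;0 .0007 0 -.0170 0 0 0;0 .0050 0 -.0270 0 0 0;1 .036 0 -.056 .001 -.003 0;1 .036 0 -.056 .001 -.003 0;1 .043 0 -.031 .001 -.003 0;1 .043 0 -.031 .001 -.003 0;1 .043 0 -.031 .001 -.003 0;1 .043 0 -.031 .001 -.003 0;1 .043 0 -.031 .001 -.003 0;1 .043 0 -.031 .001 -.003 0"}}

```text
time_s: 15.92
position: [0.5015, 0.1158, 0.1132]
tcp_rot: [[-0.97, -0.122, 0.21], [-0.119, 0.993, 0.025], [-0.212, -0.001, -0.977]]
force: [-0.1, -0.4, 0.2]
opening: 0.526
grasp_force: 0.0
```

```bash
python3 - <<'E'
from h import *
s=bot.read_state();rep(s);A,M=mag(MO,YAW);p=capture('wrist');np.save('w7.npy',p['pixels'])
c=p['pixels'][60:320,140:500,::-1];cv2.imwrite('pics/w7c.png',cv2.resize(c,None,fx=2.2,fy=2.2,interpolation=cv2.INTER_CUBIC))
R=leanR(YAW,12)
for x,z in ((-.0415,.015),(-.0415,-.005),(-.0415,-.022)):
    t=M+A@[x,0,z]+R[:,0]*.011-R[:,2]*.022;print(row(R,t,s))
E
```

```text
15.92 corner [-40.85  -0.28  14.02] tip [-50.99  -0.28  18.28] F [ 0.  -0.4  0.3] lean 12.23 yawz 6.98 j5 [  23.3377 -100.613 ] open 0.526
[ 0.0018  0.0005 -0.0014 -0.0009  0.0052 -0.0002]
[-0.0137  0.0006  0.0355 -0.0009  0.0052 -0.0002]
[-0.0269  0.0006  0.0669 -0.0009  0.0052 -0.0002]
```

View pics/w7c.png

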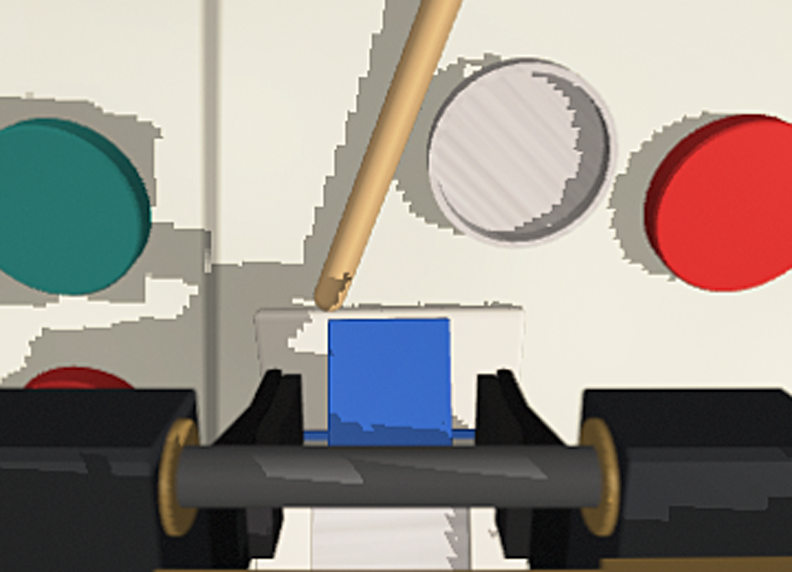

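The lid sprang out of the dispenser. It now lies upside down on the ledge at crop (520,150), between the spatula handle and the red lid. I'll locate it and check its surroundings, then recover it and turn it over.

```bash
python3 - <<'E'
from kin import *
s=bot.read_state();p=capture('wrist')
w=dict(p);w['pos']=s['position'];w['rot']=s['tcp_rot']
f=lambda x,y:(140+x/2.2,60+y/2.2)
print('lid rim',px2plane(w,[f(428,152),f(612,152),f(520,58),f(520,246)],.012))
print('handle',px2plane(w,[f(318,300),f(345,305),f(417,0),f(463,0)],.010))
print('red',px2plane(w,[f(645,205),f(740,292),f(740,115)],.012))
t=capture('top')
for l in ['lid1','spatula','tin','tin_rim']:
  for pp in (p,t): print(l,[(np.round(a['point'],4).tolist(),round(a['conf'],2)) for a in spot_point(l,pp)[:6]])
D=[([-76.977,30.224,82.088,0,67.689,-10.227],np.array([.2466,-.5736,.2436])),([-2.6543,13.7199,129.3495,55.1864,7.1057],np.array([.4426,.1194,.2269])),([-.0915,24.5268,108.2241,2.7243,35.3676],np.array([.5129,.118,.1822])),(s['joint_positions'],np.array(s['position']))]
L,r=fit(D);print(L,r);np.save('L.npy',L)
E
```

```text
lid rim [[0.4597 0.1239 0.012 ]
 [0.452  0.185  0.012 ]
 [0.4264 0.148  0.012 ]
 [0.4894 0.1617 0.012 ]]
handle [[0.5212 0.0915 0.01  ]
 [0.5221 0.1018 0.01  ]
 [0.414  0.1136 0.01  ]
 [0.4123 0.1276 0.01  ]]
red [[0.4687 0.2017 0.012 ]
 [0.4974 0.2474 0.012 ]
 [0.4346 0.2235 0.012 ]]
lid1 [([0.4636, 0.2406, 0.0049], 0.97), ([0.4565, 0.1555, 0.0107], 0.96), ([0.5596, 0.1212, 0.096], 0.87), ([0.4958, -0.0047, 0.0014], 0.76)]
lid1 [([0.4957, -0.0035, -0.0005], 0.92), ([0.6026, -0.0088, -0.005], 0.69), ([0.5644, 0.1202, 0.0971], 0.58), ([0.4623, 0.2358, 0.0002], 0.47)]
spatula [([0.3877, 0.1256, -0.0037], 0.65)]
spatula [([0.3893, 0.1262, -0.0041], 0.51)]
tin [([0.4424, -0.1044, 0.0015], 0.63)]
tin [([0.4447, -0.1096, -0.0025], 0.72), ([0.4397, -0.1047, 0.0728], 0.4)]
tin_rim [([0.3896, 0.125, -0.0024], 0.19), ([0.4424, -0.1073, 0.0021], 0.17)]
tin_rim [([0.4367, -0.1063, 0.0742], 0.66), ([0.5577, 0.1235, 0.1047], 0.33)]
[ 0.0839 -0.0072  0.5688  0.1147  0.3379  0.1881] [-0.0015  0.023   0.0154 -0.0047 -0.0058 -0.0177  0.0031  0.0011  0.0058
  0.0245  0.0011 -0.0035]
```

The fallen lid is inverted at (.457,.155), and lid2 is in the home place. To recover it:
1. Drag it from inside its dish into free space near (.36,.226).
2. Grip it with a steep lean, turn it past vertical and let it fall right side up.

First I move over the lid.

```bash
python3 - <<'E'
from h import *
s=bot.read_state();R=leanR(7,0);ref=None
for q in ([.47,.14,.16],[.457,.155,.10],[.457,.155,.030]):
    print(row(R,np.array(q),s))
print('world->tool for R: -x,+y :',R.T@[-1,0,0],R.T@[0,1,0])
print(R.T@[-.062,.013,0]/.5,R.T@[-.107,.085,0]/.5)
E
```

```text
[ 0.0346  0.0556 -0.1036 -0.0008  0.2708 -0.0003]
[ 0.0816  0.0886  0.009  -0.0008  0.2708 -0.0003]
[ 0.1111  0.0887  0.1458 -0.0008  0.2708 -0.0003]
world->tool for R: -x,+y : [0.9925 0.1219 0.    ] [-0.1219  0.9925  0.    ]
[0.1199 0.0409 0.    ] [0.1917 0.1948 0.    ]
```

{"method": "jog_arm", "body": {"rows": ".5 .01 .01 -.06 0 .05 0;.5 .02 .03 -.09 0 .15 0;0 .035 .056 -.104 0 .27 0;0 .035 .056 -.104 0 .27 0;0 .07 .08 -.02 0 .27 0;0 .082 .089 .009 0 .27 0;0 .082 .089 .009 0 .27 0;0 .082 .089 .009 0 .27 0;0 .082 .089 .009 0 .27 0;0 .094 .089 .07 0 .27 0;0 .106 .089 .12 0 .27 0;0 .106 .089 .12 0 .27 0"}}

```text
time_s: 17.47
position: [0.4562, 0.1545, 0.0412]
tcp_rot: [[-0.993, -0.121, -0.002], [-0.121, 0.993, -0.001], [0.002, -0.001, -1.0]]
force: [-0.3, -0.6, 0.3]
opening: 0.17
grasp_force: 0.0
```

```bash
python3 - <<'E'
from h import *
s=bot.read_state();print(s['time_s'],s['position'],s['opening'],s['force'],s['tcp_rot'])
p=capture('wrist');print([(np.round(a['point'],4).tolist(),round(a['conf'],2)) for a in spot_point('lid1',p)[:4]])
R=leanR(7,0);print(row(R,np.array([.457,.155,.030]),s))
E
```

```text
17.4667 [0.4562 0.1545 0.0412] 0.17006889884477427 [-0.2776 -0.6448  0.2764] [[-0.9927 -0.1208 -0.0024]
 [-0.1208  0.9927 -0.0008]
 [ 0.0025 -0.0005 -1.    ]]
[([0.4987, -0.0029, 0.0032], 0.9), ([0.4567, 0.1561, 0.0122], 0.6)]
[-0.0018  0.0009  0.0224 -0.0007 -0.0032 -0.0013]
```

{"method": "jog_arm", "body": {"rows": "0 0 0 0 0 0 0;0 0 0 .012 0 0 0;0 0 0 .023 0 0 0;0 .03 .01 .023 0 0 0;0 .06 .02 .023 0 0 0;0 .09 .03 .023 0 0 0;0 .12 .042 .023 0 0 0;0 .14 .085 .023 0 0 0;0 .16 .125 .023 0 0 0;0 .18 .165 .023 0 0 0;0 .192 .195 .023 0 0 0;0 .192 .195 .023 0 0 0"}}

```text
time_s: 18.57
position: [0.348, 0.2419, 0.0319]
tcp_rot: [[-0.992, -0.125, 0.001], [-0.125, 0.992, -0.0], [-0.0, -0.0, -1.0]]
force: [-0.6, -0.7, -0.8]
opening: 0.002
grasp_force: 0.0
```

```bash
python3 - <<'E'
from h import *
s=bot.read_state();print(s['time_s'],s['position'],s['opening'],s['force'])
for n in ('wrist','top'):
  p=capture(n);print([(np.round(a['point'],4).tolist(),round(a['conf'],2)) for a in spot_point('lid1',p)[:5]])
  cv2.imwrite(f'pics/d_{n}.png',p['pixels'][:,:,::-1])
E
```

```text
18.5667 [0.348  0.2419 0.0319] 0.0023836061700060387 [-0.5957 -0.6524 -0.8492]
[([0.3442, 0.2285, 0.0127], 0.79)]
[([0.6009, -0.0065, -0.0009], 0.91), ([0.4984, -0.0041, -0.0041], 0.82), ([0.5637, 0.1216, 0.0894], 0.79), ([0.4651, 0.2331, 0.0017], 0.73)]
```

The lid followed and now sits near (.346,.228). The flip needs joint-range checks, so I'll refine the kinematic model with all readings.

```bash
cat > kin2.py <<'E'
from h import *
from scipy.optimize import least_squares
E=lambda ax,a:Ro.from_euler(ax,a,degrees=True).as_matrix()
# params: d1,a1,b,L2,a3,L3,Lt,a5,b5, sign6/const fixed below
X0=np.array([.3,0,.11,.42,0,.42,.2,0,0]);SG=np.array([.15,.1,.1,.15,.1,.15,.15,.1,.1])
def fk(q,L,c6=0,s6=1):
    d1,a1,b,L2,a3,L3,Lt,a5,b5=L
    R=E('z',q[0]);p=np.array([0,0,d1])+R@[a1,b,0]
    R=R@E('y',q[1]);p=p+R@[0,0,L2]
    R=R@E('y',q[2]);p=p+R@[a3,0,L3]
    R=R@E('z',q[3])@E('y',q[4]);p=p+R@[a5,b5,Lt]
    return R@E('z',s6*q[5]+c6),p
def fit(D):
    f=lambda L:np.r_[np.concatenate([(fk(q,L)[1]-p)/.0005 for q,p in D]),(L-X0)/SG*.1]
    r=least_squares(f,X0,x_scale=SG);return r.x,f(r.x)[:3*len(D)]*.0005
D=[([-76.977,30.224,82.088,0,67.689,-10.227],np.array([.2466,-.5736,.2436])),
([-2.6462,13.7429,129.2978,54.5791,7.1836,-150.7941],np.array([.4426,.1194,.2269])),
([-.0915,24.5268,108.2241,2.7243,35.3676,-98.526],np.array([.5129,.118,.1822]))]
LO=[-176,-43,12.5,-82,0,-163];HI=[176,126,139.9,262,151,163]
def ik(L,c6,s6,R,p,q0):
    f=lambda q:np.r_[(fk(q,L,c6,s6)[1]-p)*100,(fk(q,L,c6,s6)[0]-R).ravel()*10]
    best=min((least_squares(f,np.clip(np.array(a,float),np.array(LO)+1,np.array(HI)-1),bounds=(LO,HI)) for a in q0),key=lambda r:r.cost)
    return best.x.round(1),np.abs(best.fun).max().round(3)
E
python3 - <<'E'
from kin2 import *
s=bot.read_state();q=np.array(s['joint_positions']);print(q)
D.append((q,np.array(s['position'])))
L,r=fit(D);print(L,(r*1000).round(1))
R=np.array(s['tcp_rot']);
for s6 in(1,-1):
  cs=[]
  for qq,RR in ((q,R),(D[2][0],np.array([[-.972,-.111,.206],[-.108,.994,.027],[-.208,.004,-.978]]))):
    M_=fk([*qq[:5],0],L)[0].T@RR; a=np.degrees(np.arctan2(M_[1,0],M_[0,0]));cs.append((a-s6*qq[5]+180)%360-180)
  print(s6,cs)
np.save('L2.npy',L)
E
```

```text
[ 19.2889  40.3797 119.3488  -0.1244  20.1709 -77.5561]
[ 0.2757 -0.0009  0.112   0.589   0.1146  0.3904  0.2867 -0.0012 -0.001 ] [-0.   0.   0.  -0.  -0.   0.   0.   0.  -0.1  0.  -0.   0. ]
1 [np.float64(90.0), np.float64(90.01123693376428)]
-1 [np.float64(-65.11222897928668), np.float64(-107.04076306623571)]
```

```bash
cat >> kin2.py <<'E'
L=np.load('L2.npy') if __import__('os').path.exists('L2.npy') else None
def tool(psi,lam,up):
    a,b=np.radians(psi),np.radians(lam);e=np.array([np.cos(a),np.sin(a),0]);k=np.array([0,0,1.])
    z=-e*np.sin(b)-k*np.cos(b);x=(-e*np.cos(b)+k*np.sin(b))*(1 if up else -1)
    return np.c_[x,np.cross(z,x),z],e
def grasp_tcp(lid,psi,lam):
    R,e=tool(psi,lam,0);tip=np.array([lid[0],lid[1],.003+.011*np.sin(np.radians(lam))])-.007*e
    return R,tip-.022*R[:,2]
def drop_tcp(c,psi,lam,r=(.0083,.0016)):
    R,e=tool(psi,lam,1);tip=np.array(c)-R[:,0]*r[0]+R[:,2]*r[1];return R,tip-.022*R[:,2]
Q0=[[20,40,110,0,60,20],[20,40,110,40,60,20],[20,40,110,-40,60,20],[20,40,110,-40,60,-120],[20,40,110,40,60,-120],[20,40,110,0,60,-120],[20,40,110,0,60,130]]
E
python3 - <<'E'
from kin2 import *
for psi in (20,40,60,80):
  R,p=grasp_tcp([.346,.228],psi,48);print(psi,'grasp',p.round(3),*ik(L,90,1,R,p,Q0))
  R,p=drop_tcp([.33,.24,.037],psi,70);print(psi,'drop',p.round(3),*ik(L,90,1,R,p,Q0))
E
```

```text
20 grasp [0.355 0.231 0.026] [18.6 56.2 88.2 -1.  83.5 89.2] 0.0
20 drop [0.351 0.248 0.036] [ 20.1  66.   76.6   0.1 107.4 -89.9] 0.0
40 grasp [0.353 0.234 0.026] [ 25.6  56.3  87.8 -10.7  83.1  81.6] 0.0
40 drop [0.347 0.254 0.036] [ 28.6  66.3  75.5 -11.3 107.5 -97.4] 0.0
60 grasp [0.351 0.236 0.026] [ 32.3  55.9  90.1 -20.6  79.3  74.7] 0.0
60 drop [0.341 0.259 0.036] [  36.7   65.8   78.   -22.5  103.6 -104. ] 0.0
80 grasp [0.348 0.237 0.026] [ 38.4  55.   95.  -31.1  72.5  69.6] 0.0
80 drop [0.334 0.262 0.036] [  44.3   64.7   83.6  -33.5   96.4 -108. ] 0.0
```

All poses are reachable. Next I lift, turn the wrist so the camera is on the low side, and go to a leaning pre-grasp. I'm using ψ = 45° and a lean of 48°.

```bash
python3 - <<'E'
from kin2 import *
s=bot.read_state();R0=np.array(s['tcp_rot']);p0=np.array(s['position'])
ref=(R0,p0)
for q,a in (([.36,.23,.20],-45),([.38,.23,.22],-90)):
    R=Ro.from_euler('z',a,degrees=True).as_matrix()@R0;print(row(R,np.array(q),s,ref));ref=(R,np.array(q))
R,p=grasp_tcp([.346,.228],45,48);p=p-.07*R[:,2]
print(p,row(R,p,s,ref),ik(L,90,1,R,p,Q0))
E
```

```text
[-0.0171 -0.0224 -0.3366  0.0019  0.0004  1.    ]
[-0.0316  0.0246 -0.0399  0.0019  0.0004  1.    ]
[0.3894 0.2714 0.0727] [ 0.0805  0.0288  0.2944  0.4834 -0.9884  1.0841] (array([ 28.7,  54.2,  80.2, -12.1,  92.4,  78.4]), np.float64(0.0))
```

{"method": "jog_arm", "body": {"rows": "0 0 0 -.08 0 0 0;0 -.01 -.01 -.16 0 0 .2;1 -.017 -.022 -.337 0 0 1;1 -.017 -.022 -.337 0 0 1;1 -.017 -.022 -.337 0 0 1;1 -.017 -.022 -.337 0 0 1;1 -.017 -.022 -.337 0 0 1;1 -.017 -.022 -.337 0 0 1"}}

```text
time_s: 19.43
position: [0.3601, 0.2295, 0.2007]
tcp_rot: [[-0.783, 0.621, 0.002], [0.621, 0.783, -0.0], [-0.002, 0.001, -1.0]]
force: [0.5, -0.2, -0.4]
opening: 0.375
grasp_force: 0.0
```

```bash
python3 - <<'E'
from h import *
p=capture('wrist');print([(np.round(a['point'],4).tolist(),round(a['conf'],2)) for a in spot_point('lid1',p)[:5]],[(np.round(a['point'],4).tolist(),round(a['conf'],2)) for a in search_frame('lid1',p)[:5]])
cv2.imwrite('pics/look.png',p['pixels'][:,:,::-1])
E
```

```text
[([0.3463, 0.2288, 0.0102], 0.79), ([0.4627, 0.2419, 0.0029], 0.56), ([0.3889, 0.1258, -0.0047], 0.43)] [([0.3469, 0.2259, 0.0063], 0.9), ([0.4514, 0.2495, 0.0163], 0.67)]
```

{"method": "jog_arm", "body": {"rows": "1 -.03 .025 -.04 0 0 1;1 -.03 .025 -.04 0 0 1;1 -.03 .025 -.04 0 0 1;1 -.03 .025 -.04 0 0 1;1 -.03 .025 -.04 0 0 1;1 -.03 .025 -.04 0 0 1;1 -.03 .025 -.04 0 0 1"}}

```text
time_s: 20.17
position: [0.379, 0.2306, 0.2198]
tcp_rot: [[-0.117, 0.993, 0.0], [0.993, 0.117, -0.001], [-0.001, 0.0, -1.0]]
force: [0.6, 0.0, 0.9]
opening: 0.979
grasp_force: 0.0
```

{"method": "jog_arm", "body": {"rows": "1 .05 .02 .15 .43 -.88 .97;1 .05 .02 .15 .43 -.88 .97;1 .05 .02 .15 .43 -.88 .97;1 .05 .02 .15 .43 -.88 .97;1 .05 .02 .15 .43 -.88 .97;1 .05 .02 .15 .43 -.88 .97;1 .05 .02 .15 .43 -.88 .97;1 .05 .02 .15 .43 -.88 .97;1 .05 .02 .15 .43 -.88 .97;1 .05 .02 .15 .43 -.88 .97"}}

```text
time_s: 21.0
position: [0.3873, 0.2571, 0.1426]
tcp_rot: [[0.449, 0.768, -0.457], [0.578, -0.64, -0.507], [-0.682, -0.037, -0.731]]
force: [1.1, 1.3, -1.1]
opening: 1.001
grasp_force: 0.0
```

```bash
python3 - <<'E'
from kin2 import *
s=bot.read_state();print(s['time_s'],s['position'],s['opening'],s['joint_positions'])
p=capture('wrist');print([(np.round(a['point'],4).tolist(),round(a['conf'],2)) for a in spot_point('lid1',p)[:5]])
cv2.imwrite('pics/look2.png',p['pixels'][:,:,::-1])
R,q=grasp_tcp([.346,.228],45,48)
for b in (.07,.03,0): print(row(R,q-b*R[:,2],s))
E
```

```text
21.0 [0.3873 0.2571 0.1426] 1.0006861008391181 [ 28.0117  45.2102  84.68   -13.4558  91.3732  71.7445]
[([0.3461, 0.2272, 0.0106], 0.91), ([0.4647, 0.241, 0.0007], 0.66), ([0.4987, -0.0052, 0.0008], 0.59)]
[ 0.1136 -0.01    0.0857  0.0495 -0.1085  0.1144]
[ 0.107  -0.0134  0.1654  0.0495 -0.1085  0.1144]
[ 0.102  -0.016   0.2251  0.0495 -0.1085  0.1144]
```

{"method": "jog_arm", "body": {"rows": "1 .114 -.01 .086 .05 -.108 .114;1 .114 -.01 .086 .05 -.108 .114;1 .114 -.01 .086 .05 -.108 .114;1 .114 -.01 .086 .05 -.108 .114;1 .111 -.012 .12 .05 -.108 .114;1 .107 -.013 .165 .05 -.108 .114;1 .107 -.013 .165 .05 -.108 .114;1 .104 -.015 .195 .05 -.108 .114;1 .102 -.016 .215 .05 -.108 .114;1 .102 -.016 .215 .05 -.108 .114"}}

```text
time_s: 21.93
position: [0.3529, 0.2367, 0.0341]
tcp_rot: [[0.473, 0.708, -0.524], [0.475, -0.706, -0.525], [-0.742, -0.0, -0.671]]
force: [-0.1, -0.2, -0.2]
opening: 1.003
grasp_force: 0.0
```

```bash
python3 - <<'E'
from kin2 import *
s=bot.read_state();print(s['time_s'],s['position'],s['force'],s['tcp_rot'])
p=capture('wrist');print([(np.round(a['point'],4).tolist(),round(a['conf'],2)) for a in spot_point('lid1',p)[:3]])
R,q=grasp_tcp([.346,.228],45,48);print(row(R,q,s), s['position']+np.array(s['tcp_rot'])@[.011,0,.022])
E
```

```text
21.9333 [0.3529 0.2367 0.0341] [-0.111  -0.2001 -0.1776] [[ 0.4731  0.7084 -0.5238]
 [ 0.4753 -0.7058 -0.5253]
 [-0.7418 -0.0004 -0.6706]]
[([0.465, 0.24, 0.005], 0.92), ([0.3467, 0.2319, 0.0117], 0.87)]
[ 0.0099  0.0024  0.0135  0.0013 -0.0026  0.0019] [0.3466 0.2303 0.0112]
```

{"method": "jog_arm", "body": {"rows": "1 .005 .002 .007 0 0 0;1 .010 .002 .013 0 0 0;1 .010 .002 .013 0 0 0;0 .010 .002 .013 0 0 0;0 .010 .002 .013 0 0 0;0 .010 .002 .013 0 0 0;0 .010 .002 .013 0 0 0;0 .010 .002 .013 0 0 0;0 .010 .002 .013 0 0 0"}}

```text
time_s: 22.78
position: [0.3533, 0.2355, 0.0239]
tcp_rot: [[0.474, 0.708, -0.524], [0.475, -0.706, -0.525], [-0.742, 0.0, -0.671]]
force: [0.6, -0.0, -0.8]
opening: 0.72
grasp_force: 30.0
```

Gripped at 30 N, opening 62.7 mm. Now I lift and turn 180° about the tool axis.

{"method": "jog_arm", "body": {"rows": "0 -.06 0 -.054 0 0 0;0 -.12 0 -.108 0 0 0;0 -.2 0 -.18 0 0 0;0 -.2 0 -.18 0 0 -.3;0 -.2 0 -.18 0 0 -1;0 -.2 0 -.18 0 0 -1;0 -.2 0 -.18 0 0 -1;0 -.2 0 -.18 0 0 -1;0 -.2 0 -.18 0 0 -1;0 -.2 0 -.18 0 0 -1;0 -.2 0 -.18 0 0 -1"}}

```text
time_s: 23.7
position: [0.3528, 0.2352, 0.1584]
tcp_rot: [[-0.166, 0.836, -0.524], [0.835, -0.163, -0.525], [-0.524, -0.525, -0.671]]
force: [0.6, 0.0, 0.4]
opening: 0.722
grasp_force: 30.0
```

{"method": "jog_arm", "body": {"rows": "0 0 0 0 0 0 -1;0 0 0 0 0 0 -1;0 0 0 0 0 0 -1;0 0 0 0 0 0 -1;0 0 0 0 0 0 -1;0 0 0 0 0 0 -1;0 0 0 0 0 0 -1"}}

```text
time_s: 24.28
position: [0.3529, 0.2352, 0.1584]
tcp_rot: [[-0.71, 0.471, -0.524], [0.704, 0.478, -0.525], [0.003, -0.742, -0.671]]
force: [0.6, 0.0, -0.3]
opening: 0.726
grasp_force: 30.0
```

{"method": "jog_arm", "body": {"rows": "0 0 0 0 0 0 -1;0 0 0 0 0 0 -1;0 0 0 0 0 0 -1;0 0 0 0 0 0 -1;0 0 0 0 0 0 -1;0 0 0 0 0 0 -1;0 0 0 0 0 0 -1"}}

```text
time_s: 24.87
position: [0.3529, 0.2352, 0.1583]
tcp_rot: [[-0.835, -0.169, -0.524], [0.16, 0.836, -0.525], [0.526, -0.523, -0.671]]
force: [-0.5, 0.8, 0.9]
opening: 0.719
grasp_force: 30.0
```

{"method": "jog_arm", "body": {"rows": "0 0 0 0 0 0 -1;0 0 0 0 0 0 -1;0 0 0 0 0 0 -1;0 0 0 0 0 0 -1;0 0 0 0 0 0 -1;0 0 0 0 0 0 -1;0 0 0 0 0 0 -1"}}

```text
time_s: 25.45
position: [0.3529, 0.2352, 0.1584]
tcp_rot: [[-0.471, -0.71, -0.524], [-0.478, 0.704, -0.525], [0.742, 0.003, -0.671]]
force: [1.2, 0.8, -0.5]
opening: 0.722
grasp_force: 30.0
```

```bash
python3 - <<'E'
from kin2 import *
s=bot.read_state();print(s['time_s'],s['position'],s['opening'],s['tcp_rot'],s['joint_positions'])
for lam in (65,70):
  for z in (.07,.040):
    R,q=drop_tcp([.335,.24,z],45,lam);print(lam,q,row(R,q,s),ik(L,90,1,R,q,Q0)[0])
p=capture('wrist');cv2.imwrite('pics/held.png',p['pixels'][:,:,::-1])
E
```

```text
25.45 [0.3529 0.2352 0.1584] 0.722427212249096 [[-0.4713 -0.7097 -0.5236]
 [-0.4776  0.7045 -0.525 ]
 [ 0.7415  0.0026 -0.6709]] [  27.3318   44.0703   88.2617  -13.0948   94.03   -103.2578]
65 [0.3506 0.2556 0.0711] [-0.1466  0.0315  0.0982 -0.0021  0.3809  0.0054] [  30.2   60.8   78.3  -13.9  104.7 -100. ]
65 [0.3506 0.2556 0.0411] [-0.1911  0.0314  0.1385 -0.0021  0.3809  0.0054] [ 30.2  63.5  77.6 -13.7 102.8 -99.5]
70 [0.3506 0.2556 0.0692] [-0.1495  0.0315  0.1008 -0.0023  0.492   0.0054] [  30.4   63.4   76.2  -14.5  109.3 -100. ]
70 [0.3506 0.2556 0.0392] [-0.194   0.0313  0.141  -0.0023  0.492   0.0054] [ 30.4  66.1  75.3 -14.4 107.5 -99.5]
```

{"method": "jog_arm", "body": {"rows": "0 -.15 .032 .1 0 .49 .005;0 -.15 .032 .1 0 .49 .005;0 -.15 .032 .1 0 .49 .005;0 -.15 .032 .1 0 .49 .005;0 -.15 .032 .1 0 .49 .005;0 -.17 .032 .118 0 .49 .005;0 -.185 .031 .133 0 .49 .005;0 -.194 .031 .141 0 .49 .005;0 -.194 .031 .141 0 .49 .005"}}

```text
time_s: 26.25
position: [0.3514, 0.2551, 0.0401]
tcp_rot: [[-0.248, -0.706, -0.663], [-0.242, 0.708, -0.664], [0.938, -0.004, -0.346]]
force: [0.4, -0.1, 0.6]
opening: 0.723
grasp_force: 30.0
```

```bash
python3 - <<'E'
from kin2 import *
s=bot.read_state();print(s['time_s'],s['position'],s['opening'],s['force'],s['tcp_rot'])
for n in ('wrist','top'):
  p=capture(n);print([(np.round(a['point'],4).tolist(),round(a['conf'],2)) for a in spot_point('lid1',p)[:6]])
E
```

```text
26.25 [0.3514 0.2551 0.0401] 0.722745327045486 [ 0.3504 -0.1299  0.6422] [[-0.2479 -0.7062 -0.6632]
 [-0.2419  0.708  -0.6635]
 [ 0.9381 -0.004  -0.3464]]
[([0.3385, 0.2456, 0.0385], 0.97)]
[([0.5982, -0.0062, -0.0034], 0.94), ([0.3411, 0.2459, 0.0371], 0.9), ([0.4998, -0.0069, -0.0011], 0.82), ([0.5626, 0.1217, 0.0926], 0.81), ([0.4672, 0.2368, -0.0011], 0.75)]
```

{"method": "jog_arm", "body": {"rows": "0 -.006 0 .002 0 0 0;0 -.011 0 .004 0 0 0;0 -.011 0 .004 0 0 0;1 -.011 0 .004 0 0 0;1 -.011 0 .004 0 0 0;1 -.011 0 .004 0 0 0;1 -.011 0 .004 0 0 0;1 -.011 0 .004 0 0 0;1 -.011 0 .004 0 0 0"}}

```text
time_s: 27.2
position: [0.3511, 0.2553, 0.0334]
tcp_rot: [[-0.245, -0.707, -0.664], [-0.24, 0.708, -0.665], [0.939, -0.003, -0.343]]
force: [-0.0, 0.4, 0.3]
opening: 0.987
grasp_force: 0.0
```

```bash
python3 - <<'E'
from kin2 import *
s=bot.read_state();print(s['time_s'],s['position'],s['opening'],s['force'])
for n in ('wrist','top'):
  p=capture(n);print([(np.round(a['point'],4).tolist(),round(a['conf'],2)) for a in spot_point('lid1',p)[:6]])
  cv2.imwrite(f'pics/dr_{n}.png',p['pixels'][:,:,::-1])
E
```

```text
27.2 [0.3511 0.2553 0.0334] 0.9871624052161398 [-0.0272  0.4427  0.336 ]
[([0.3511, 0.2643, -0.0026], 0.75)]
[([0.354, 0.2629, -0.0024], 0.88), ([0.5653, 0.124, 0.093], 0.88), ([0.4988, -0.0066, -0.0011], 0.82), ([0.5998, -0.0068, -0.0038], 0.74), ([0.6172, 0.3598, -0.0041], 0.71), ([0.4645, 0.2373, -0.0011], 0.68)]
```

The lid now lies right side up, with its origin at (.352,.263,0). I lift off and go to a vertical view pose, so I can measure the lid and the tin in the same tool geometry.

{"method": "jog_arm", "body": {"rows": "1 .06 0 -.022 0 0 0;1 .12 0 -.044 0 0 0;1 .225 0 -.082 0 0 0;1 .225 0 -.082 0 -.3 0;1 .225 0 -.082 0 -1 0;1 .225 0 -.082 0 -1 0;1 .225 0 -.082 0 -1 0;1 .225 0 -.082 0 -1 0;1 .225 0 -.082 0 -1 0;1 .225 0 -.082 0 -1 0;1 .225 0 -.082 0 -1 0"}}

```text
time_s: 28.32
position: [0.3491, 0.2544, 0.1548]
tcp_rot: [[-0.643, -0.706, -0.295], [-0.64, 0.708, -0.299], [0.42, -0.004, -0.907]]
force: [0.5, -0.3, 0.2]
opening: 0.999
grasp_force: 0.0
```

```bash
python3 - <<'E'
from kin2 import *
s=bot.read_state();print(s['time_s'],s['position'],s['opening'])
R,e=tool(45,0,1);q=np.array([.352,.263,.132])+.07*e;print(row(R,q,s),ik(L,90,1,R,q,Q0)[0])
# place yaw: choose psi for tin view
for psi in (0,20,45):
  R,e=tool(psi,0,1);q=np.array([.441,-.107,.192])+.07*e;print(psi,ik(L,90,1,R,q,Q0)[0],ik(L,90,1,R,q-.07*e-[0,0,.1],Q0)[0])
E
```

```text
28.3167 [0.3491 0.2544 0.1548] 0.9988306109689608
[-0.1609  0.0085 -0.0244 -0.0041 -0.5525 -0.0025] [  25.3   31.4  104.5    0.    44.2 -109.7]
0 [ -24.1   26.6   99.8   -0.    53.6 -114.1] [ -27.8   33.2  113.7   -0.    33.1 -117.8]
20 [ -21.8   26.   101.     0.    53.  -131.8] [ -27.8   33.2  113.7   -0.    33.1 -137.8]
45 [ -19.7   24.7  103.7   -0.    51.6 -154.7] [ -27.8   33.2  113.7   -0.    33.1 -162.8]
```

{"method": "jog_arm", "body": {"rows": "1 -.161 .008 -.024 0 -.553 0;1 -.161 .008 -.024 0 -.553 0;1 -.161 .008 -.024 0 -.553 0;1 -.161 .008 -.024 0 -.553 0;1 -.161 .008 -.024 0 -.553 0;1 -.161 .008 -.024 0 -.553 0"}}

```text
time_s: 28.82
position: [0.4029, 0.3132, 0.1297]
tcp_rot: [[-0.708, -0.706, -0.0], [-0.706, 0.708, -0.004], [0.003, -0.003, -1.0]]
force: [0.3, -0.4, 0.3]
opening: 1.001
grasp_force: 0.0
```

```bash
python3 - <<'E'
from kin2 import *
s=bot.read_state();p=capture('wrist');print(s['time_s'],s['position'],s['tcp_rot'],s['force'])
pts=[(np.round(a['point'],4).tolist(),round(a['conf'],2)) for a in spot_point('lid1',p)[:5]];print(pts)
np.savez('wl.npz',**{k:np.array(p[k]) for k in ('pixels','mount','fx','fy','cx','cy','distortion')},pos=s['position'],rot=s['tcp_rot'])
for o in outline_of('lid1',p)[:3]:
    m=o['region'];ys,xs=np.nonzero(m);print(o['conf'],xs.min(),xs.max(),ys.min(),ys.max(),m.sum())
    c,_=cv2.findContours(m.astype(np.uint8),0,1);c=max(c,key=cv2.contourArea)
    w=dict(p);w['pos']=s['position'];w['rot']=s['tcp_rot']
    P=px2plane(w,c.reshape(-1,2),.012)[:,:2]
    f=least_squares(lambda v:np.hypot(*(P-v[:2]).T)-v[2],[*P.mean(0),.03],loss='soft_l1',f_scale=.001);print(f.x,np.sqrt(f.cost/len(P)))
cv2.imwrite('pics/wl.png',p['pixels'][60:320,140:500,::-1])
E
```

```text
28.8167 [0.4029 0.3132 0.1297] [[-0.7077 -0.7065 -0.0003]
 [-0.7065  0.7077 -0.0044]
 [ 0.0033 -0.0029 -1.    ]] [ 0.3249 -0.3751  0.3137]
[([0.4642, 0.2389, 0.0042], 0.93), ([0.3519, 0.2622, 0.003], 0.77)]
0.83 169 243 152 224 4238
[0.4652 0.2382 0.0323] 0.0005298836336425645
```

View pics/wl.png

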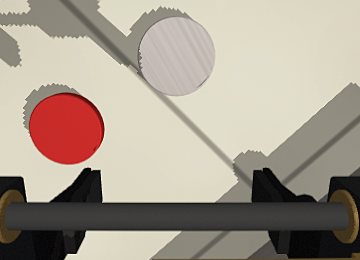

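The lid lies flat, steel top up, at pixel (317,115), with the red lid apart from it at (206,188). I'll fit its circle.

```bash
cat > circ.py <<'E'
from kin2 import *
def circle(w,mask,h,near):
    "fit a circle in world plane h to the outer contour of the mask blob near pixel"
    n,lab,st,ce=cv2.connectedComponentsWithStats(mask.astype(np.uint8))
    k=1+np.argmin(np.hypot(*(ce[1:]-near).T)+1e3*(st[1:,4]<300));b=(lab==k).astype(np.uint8)
    c=max(cv2.findContours(b,0,1)[0],key=cv2.contourArea).reshape(-1,2)
    P=px2plane(w,c,h)[:,:2]
    f=least_squares(lambda v:np.hypot(*(P-v[:2]).T)-v[2],[*P.mean(0),.03],loss='soft_l1',f_scale=.0006)
    T=np.r_[f.x[:2],h]-w['pos'];print('blob',st[k],'circle',f.x,'rms',np.sqrt(2*f.cost/len(P)),'tool',w['rot'].T@T);return f.x
E
python3 - <<'E'
from circ import *
w=dict(np.load('wl.npz'));I=w['pixels'].astype(int)
print(I[115,317],I[115,262],I[90,400],I[130,280],I[150,340])
g=cv2.GaussianBlur(w['pixels'],(0,0),.8).astype(int);d=g[:,:,0]-g[:,:,2]
print(d[115,255:390:4])
m=d<(d[115,317]+d[90,400])/2; m[240:]=0
circle(w,m,.012,(317,115))
E
```

```text
[195 187 181] [97 94 86] [224 220 199] [112 106 103] [225 222 203]
[15 12 13 17 17 17 10 16 15 15 15 15 15 15 16 15 16 15 15 15 15 15 15 15
 14 22 23 23 24 23 24 22 22 22]
blob [   94     3   546   237 28758] circle [0.2105 0.2202 0.2007] rms 0.00626311228923298 tool [0.2015 0.0705 0.1181]
```

```bash
python3 - <<'E'
from circ import *
w=dict(np.load('wl.npz'));g=cv2.GaussianBlur(w['pixels'],(0,0),.7).astype(float);d=(g[:,:,1]-g[:,:,2])/g[:,:,1]
m=(d<.06)&(g[:,:,0]-g[:,:,1]<25); m[228:]=0
m=cv2.morphologyEx(m.astype(np.uint8),cv2.MORPH_CLOSE,np.ones((5,5)))
m=cv2.morphologyEx(m,cv2.MORPH_OPEN,np.ones((5,5)))
c=circle(w,m,.012,(317,115))
s=bot.read_state();R,e=tool(45,0,1)
for z in (.06,.0285): print(row(R,np.array([c[0],c[1],z]),s))
E
```

```text
blob [ 278   76   77   80 4869] circle [0.3546 0.2629 0.0312] rms 0.00023222677317045746 tool [ 0.0694 -0.0011  0.1179]
[ 0.1427 -0.0015  0.1399 -0.0048 -0.0005 -0.0005]
[ 0.1427 -0.0012  0.2029 -0.0048 -0.0005 -0.0005]
```

{"method": "jog_arm", "body": {"rows": "1 .143 -.001 .1 -.005 0 0;1 .143 -.001 .14 -.005 0 0;1 .143 -.001 .14 -.005 0 0;1 .143 -.001 .14 -.005 0 0;1 .143 -.001 .175 -.005 0 0;1 .143 -.001 .208 -.005 0 0;1 .143 -.001 .208 -.005 0 0;1 .143 -.001 .208 -.005 0 0"}}

```text
time_s: 29.63
position: [0.3547, 0.2631, 0.026]
tcp_rot: [[-0.707, -0.707, 0.0], [-0.707, 0.707, 0.0], [-0.001, 0.0, -1.0]]
force: [-0.8, 0.4, -0.2]
opening: 0.996
grasp_force: 0.0
```

```bash
python3 - <<'E'
from kin2 import *
s=bot.read_state();print(s['time_s'],s['position'],s['force'],s['tcp_rot']);R=np.array(s['tcp_rot'])
print('lid in tool',R.T@(np.array([.3546,.2629,.012])-s['position']))
E
```

```text
29.6333 [0.3547 0.2631 0.026 ] [-0.7761  0.4481 -0.2338] [[-0.7073 -0.7069  0.0003]
 [-0.7069  0.7073  0.0004]
 [-0.0005  0.0001 -1.    ]]
lid in tool [ 0.0003 -0.0001  0.014 ]
```

Aligned within 0.3 mm. Next I grip, lift, and turn towards the tin.

{"method": "jog_arm", "body": {"rows": "0 0 0 0 0 0 0;0 0 0 0 0 0 0;0 0 0 0 0 0 0;0 0 0 0 0 0 0;0 0 0 0 0 0 0;0 0 0 0 0 0 0;0 0 0 -.05 0 0 0;0 0 0 -.13 0 0 0;0 0 0 -.22 0 0 0;0 0 0 -.35 0 0 0;0 0 0 -.35 0 0 0"}}

```text
time_s: 30.55
position: [0.3537, 0.2624, 0.2045]
tcp_rot: [[-0.707, -0.707, 0.003], [-0.707, 0.707, 0.001], [-0.003, -0.001, -1.0]]
force: [0.8, -0.0, -1.1]
opening: 0.725
grasp_force: 30.0
```

```bash
python3 - <<'E'
from kin2 import *
s=bot.read_state();print(s['time_s'],s['position'],s['opening'],s['grasp_force'])
R,e=tool(0,0,1);q=np.array([.441,-.107,.072+.12])+.07*e;print(q,row(R,q,s))
R2=R;print(row(R,np.array([.45,.08,.21]),s))
print(row(R,q,s,(R,np.array([.45,.08,.21]))))
E
```

```text
30.55 [0.3537 0.2624 0.2045] 0.72546830603926 29.999962002038956
[ 0.511 -0.107  0.192] [ 0.2998 -0.745   0.0247  0.0003  0.0041  0.9994]
[ 0.1216 -0.3943 -0.0111  0.0003  0.0041  0.9994]
[-0.122 -0.374  0.036  0.     0.     0.   ]
```

{"method": "jog_arm", "body": {"rows": "0 .122 -.394 -.011 0 .004 1;0 .122 -.394 -.011 0 .004 1;0 .122 -.394 -.011 0 .004 1;0 .122 -.394 -.011 0 .004 1;0 .122 -.394 -.011 0 .004 1;0 .122 -.394 -.011 0 .004 1;0 .122 -.394 -.011 0 .004 1;0 .122 -.394 -.011 0 .004 1"}}

```text
time_s: 31.22
position: [0.4491, 0.0787, 0.2062]
tcp_rot: [[-1.0, 0.003, -0.005], [0.004, 1.0, -0.001], [0.005, -0.001, -1.0]]
force: [0.4, 0.5, -0.7]
opening: 0.726
grasp_force: 30.0
```

{"method": "jog_arm", "body": {"rows": "0 -.122 -.374 .036 0 0 0;0 -.122 -.374 .036 0 0 0;0 -.122 -.374 .036 0 0 0;0 -.122 -.374 .036 0 0 0;0 -.122 -.374 .036 0 0 0;0 -.122 -.374 .036 0 0 0;0 -.122 -.374 .036 0 0 0;0 -.122 -.374 .036 0 0 0"}}

```text
time_s: 31.88
position: [0.509, -0.1063, 0.1881]
tcp_rot: [[-1.0, -0.0, -0.006], [-0.0, 1.0, 0.0], [0.006, 0.0, -1.0]]
force: [-0.3, 0.3, -0.9]
opening: 0.722
grasp_force: 30.0
```

```bash
python3 - <<'E'
from circ import *
s=bot.read_state();p=capture('wrist');print(s['time_s'],s['position'],s['tcp_rot'],s['opening'])
w=dict(p);w['pos']=np.array(s['position']);w['rot']=np.array(s['tcp_rot'])
np.savez('wt.npz',**{k:np.array(w[k]) for k in ('pixels','mount','fx','fy','cx','cy','distortion','pos','rot')})
print([(np.round(a['point'],4).tolist(),round(a['conf'],2)) for a in spot_point('tin_rim',p)[:3]],[(np.round(a['point'],4).tolist(),round(a['conf'],2)) for a in spot_point('lid1',p)[:3]])
o=outline_of('tin',p)
for a in o[:2]:
    m=a['region'];ys,xs=np.nonzero(m);print(a['conf'],xs.min(),xs.max(),ys.min(),ys.max(),m.sum())
I=p['pixels'].astype(int)
T=np.eye(4);T[:3,:3]=w['rot'];T[:3,3]=w['pos'];T=T@w['mount']
# expected pixel of the rim centre
X=np.linalg.inv(T)@np.r_[.441,-.107,.072,1];u,v=(X[:2]/X[2]*[p['fx'],p['fy']]+[p['cx'],p['cy']]).astype(int);print(u,v)
print(I[v,u-60:u+60:3].sum(1)//3);print(I[max(0,v-60):v+60:3,u].sum(1)//3)
E
```

```text
31.8833 [ 0.509  -0.1063  0.1881] [[-1.     -0.0003 -0.0057]
 [-0.0003  1.      0.0002]
 [ 0.0057  0.0002 -1.    ]] 0.7217288430966877
[([0.4373, -0.1063, 0.0714], 0.79)] [([0.5094, -0.1042, 0.162], 0.98), ([0.4631, 0.2404, 0.0035], 0.8), ([0.6026, -0.0067, -0.0005], 0.73)]
0.33 493 604 0 199 3445
0.23 523 639 188 258 2807
315 118
[149 148 149 150 150 149 149 151 152 151 145 140  90  93  93  93  94  92
  91  91  91  95  60  60  60  61  59  62  60  59  88 129 224 224 223 224
 225 225 225 225]
[216 156 171 223 221 222 222 222 222 225 204  99  63  58  61  61  90  86
  82  92  91  91  92  92  95  84  87  82  57  60  80 151 232 225 226 224
 224 225 225 225]
```

```bash
python3 - <<'E'
from circ import *
w=dict(np.load('wt.npz'));g=cv2.GaussianBlur(w['pixels'],(0,0),.7).astype(float);d=(g[:,:,1]-g[:,:,2])/g[:,:,1]
print((d[118,255:375:4]*100).round(0),(d[60:178:4,315]*100).round(0))
for th in (.05,.06,.07):
  m=(d<th); m[200:]=0;m[:,:240]=0;m[:,400:]=0
  m=cv2.morphologyEx(m.astype(np.uint8),cv2.MORPH_CLOSE,np.ones((5,5)));m=cv2.morphologyEx(m,cv2.MORPH_OPEN,np.ones((5,5)))
  circle(w,m,.072,(317,122))
E
```

```text
[10.  9.  9.  9. 10.  9.  9. 10.  4.  0.  0.  0.  0.  0.  0.  1.  0. -2.
 -2.  0.  0. -2.  0.  4.  6.  7.  7.  6.  6.  6.] [ 9.  9.  7.  7.  7.  7.  7.  3. -1.  0.  0.  0.  0. -1.  0.  0. -1. -1.
 -1.  0. -2.  2.  3.  4.  6.  6.  7.  7.  7.  6.]
blob [ 286   87   65   66 3405] circle [ 0.4422 -0.1054  0.026 ] rms 0.00025975731852706833 tool [0.0662 0.0009 0.1164]
blob [ 249   87  102  113 5886] circle [ 0.4643 -0.1075  0.0401] rms 0.0035253618033289137 tool [ 0.0441 -0.0012  0.1163]
blob [  240    68   160   132 11744] circle [ 0.4576 -0.1125  0.0532] rms 0.003839083436729134 tool [ 0.0508 -0.0063  0.1164]
```

```bash
python3 - <<'E'
from circ import *
s=bot.read_state();p=capture('wrist')
w=dict(p);w['pos']=np.array(s['position']);w['rot']=np.array(s['tcp_rot']);print(w['pos'])
g=cv2.GaussianBlur(w['pixels'],(0,0),.7).astype(float);d=(g[:,:,1]-g[:,:,2])/g[:,:,1]
for th in (.03,.04,.05):
  m=(d<th); m[200:]=0;m[:,:240]=0;m[:,400:]=0
  m=cv2.morphologyEx(m.astype(np.uint8),cv2.MORPH_CLOSE,np.ones((5,5)));m=cv2.morphologyEx(m,cv2.MORPH_OPEN,np.ones((5,5)))
  c=circle(w,m,.072,(317,122))
R,e=tool(0,0,1)
for z in (.13,.106): print(row(R,np.array([.4422+.0003,-.1054,z]),s))
E
```

```text
[ 0.5096 -0.1058  0.1886]
blob [ 287   87   62   64 3073] circle [ 0.4422 -0.1055  0.0248] rms 0.0004705521760845573 tool [0.0668 0.0004 0.1169]
blob [ 285   86   64   66 3310] circle [ 0.4422 -0.1057  0.0257] rms 0.00027712220236480333 tool [0.0668 0.0003 0.1169]
blob [ 285   86   65   66 3405] circle [ 0.4422 -0.1055  0.0261] rms 0.00025228329206010604 tool [0.0669 0.0005 0.1169]
[ 0.1336  0.0011  0.1178 -0.001  -0.0053  0.0022]
[ 0.1334  0.0011  0.1658 -0.001  -0.0053  0.0022]
```

{"method": "jog_arm", "body": {"rows": "0 .08 .001 .03 0 -.005 .002;0 .134 .001 .08 0 -.005 .002;0 .134 .001 .118 0 -.005 .002;0 .134 .001 .118 0 -.005 .002;0 .134 .001 .118 0 -.005 .002;0 .134 .001 .150 0 -.005 .002;0 .134 .001 .166 0 -.005 .002;0 .134 .001 .166 0 -.005 .002;0 .134 .001 .166 0 -.005 .002"}}

```text
time_s: 32.88
position: [0.4438, -0.1071, 0.1061]
tcp_rot: [[-1.0, 0.002, 0.001], [0.002, 1.0, -0.002], [-0.001, -0.002, -1.0]]
force: [-0.1, 0.7, -1.1]
opening: 0.723
grasp_force: 30.0
```

```bash
python3 - <<'E'
from circ import *
s=bot.read_state();print(s['time_s'],s['position'],s['force'],s['tcp_rot'])
R,e=tool(0,0,1);print(row(R,np.array([.4425,-.1055,.106]),s))
for n in ('side','top'):
  p=capture(n);print([[(np.round(a['point'],4).tolist(),round(a['conf'],2)) for a in spot_point(l,p)[:3]] for l in ('lid1','tin_rim','tin')])
E
```

```text
32.8833 [ 0.4438 -0.1071  0.1061] [-0.084   0.7394 -1.1306] [[-1.      0.0015  0.0012]
 [ 0.0015  1.     -0.0016]
 [-0.0012 -0.0016 -1.    ]]
[ 0.0025  0.0031  0.0002 -0.002   0.0015 -0.002 ]
[[([0.5007, -0.0046, -0.0033], 0.89), ([0.44, -0.1099, 0.0755], 0.62), ([0.4641, 0.2378, -0.0017], 0.62)], [([0.444, -0.1042, 0.0705], 0.8)], [([0.4412, -0.1052, 0.0009], 0.71), ([0.5584, 0.1228, 0.1051], 0.47)]]
[[([0.6014, -0.0092, -0.0019], 0.98), ([0.5002, -0.0058, 0.0013], 0.94), ([0.5621, 0.124, 0.0916], 0.85)], [], [([0.5916, 0.1295, 0.0006], 0.37)]]
```

{"method": "jog_arm", "body": {"rows": "0 .0025 .003 0 -.002 .0015 -.002;0 .0025 .003 0 -.002 .0015 -.002;0 .0025 .003 0 -.002 .0015 -.002"}}

```text
time_s: 33.53
position: [0.4414, -0.1053, 0.1057]
tcp_rot: [[-1.0, 0.001, -0.001], [0.001, 1.0, 0.001], [0.001, 0.001, -1.0]]
force: [-0.5, 0.8, -1.4]
opening: 0.725
grasp_force: 30.0
```

```bash
python3 - <<'E'
from circ import *
s=bot.read_state();print(s['time_s'],s['position'],s['force'])
R,e=tool(0,0,1);print(row(R,np.array([.4425,-.1055,.106]),s))
E
```

```text
33.5333 [ 0.4414 -0.1053  0.1057] [-0.5463  0.7879 -1.3775]
[-0.0022 -0.0004 -0.0005  0.0007 -0.0014 -0.0007]
```

{"method": "jog_arm", "body": {"rows": "0 -.002 0 0 0 -.001 0;0 -.002 0 .004 0 -.001 0;0 -.002 0 .008 0 -.001 0;0 -.002 0 .012 0 -.001 0;0 -.002 0 .015 0 -.001 0;0 -.002 0 .018 0 -.001 0;0 -.002 0 .018 0 -.001 0"}}

```text
time_s: 34.12
position: [0.4424, -0.1053, 0.0963]
tcp_rot: [[-1.0, 0.001, -0.001], [0.001, 1.0, 0.001], [0.001, 0.001, -1.0]]
force: [0.1, 0.2, -0.0]
opening: 0.723
grasp_force: 30.0
```

```bash
python3 - <<'E'
from circ import *
s=bot.read_state();print(s['time_s'],s['position'],s['force'],s['moment'])
E
```

```text
34.1167 [ 0.4424 -0.1053  0.0963] [ 0.0841  0.2494 -0.0195] [ 0.1207 -0.144   0.0063]
```

No force with the lid edge about 2 mm below the rim, so it is entering the tin. I keep lowering.

{"method": "jog_arm", "body": {"rows": "0 0 0 .003 0 0 0;0 0 0 .006 0 0 0;0 0 0 .009 0 0 0;0 0 0 .0105 0 0 0;0 0 0 .0105 0 0 0"}}

```text
time_s: 34.53
position: [0.4424, -0.1053, 0.0913]
tcp_rot: [[-1.0, 0.001, -0.0], [0.001, 1.0, 0.001], [0.0, 0.001, -1.0]]
force: [0.3, -1.0, -0.5]
opening: 0.722
grasp_force: 30.0
```

{"method": "jog_arm", "body": {"rows": "0 0 0 .0010 0 0 0;0 0 0 .0020 0 0 0;0 0 0 .0020 0 0 0"}}

```text
time_s: 34.78
position: [0.4426, -0.1054, 0.0906]
tcp_rot: [[-1.0, 0.001, 0.0], [0.001, 1.0, 0.0], [-0.0, 0.0, -1.0]]
force: [-0.3, 1.1, 1.8]
opening: 0.721
grasp_force: 30.0
```

{"method": "jog_arm", "body": {"rows": "0 0 0 .001 0 0 0;0 0 0 .001 0 0 0"}}

```text
time_s: 34.95
position: [0.4426, -0.1054, 0.0906]
tcp_rot: [[-1.0, 0.0, 0.0], [0.0, 1.0, 0.0], [-0.0, 0.0, -1.0]]
force: [-0.7, -0.3, 7.0]
opening: 0.724
grasp_force: 30.0
```

```bash
python3 - <<'E'
from circ import *
s=bot.read_state();print(s['time_s'],s['position'],s['force'])
E
```

```text
34.95 [ 0.4426 -0.1054  0.0906] [-0.6871 -0.3487  6.9978]
```

It stops firmly at the home height, with 7 N. I release and lift away.

{"method": "jog_arm", "body": {"rows": "0 0 0 -.001 0 0 0;1 0 0 -.001 0 0 0;1 0 0 -.001 0 0 0;1 0 0 -.001 0 0 0;1 0 0 -.001 0 0 0;1 0 0 -.001 0 0 0;1 0 0 -.001 0 0 0;1 0 0 -.02 0 0 0;1 0 0 -.06 0 0 0;1 0 0 -.12 0 0 0;1 -.134 0 -.196 0 0 0;1 -.134 0 -.196 0 0 0;1 -.134 0 -.196 0 0 0;1 -.134 0 -.196 0 0 0"}}

```text
time_s: 36.12
position: [0.5118, -0.106, 0.1892]
tcp_rot: [[-1.0, -0.001, 0.004], [-0.001, 1.0, -0.001], [-0.004, -0.001, -1.0]]
force: [-0.7, 0.0, -0.4]
opening: 1.002
grasp_force: 0.0
```

```bash
python3 - <<'E'
from circ import *
s=bot.read_state();print(s['time_s'],s['position'],s['opening'])
f=lambda r:[(np.round(a['point'],4).tolist(),round(a['conf'],2)) for a in r[:6]]
for n in ('wrist','top','side'):
  p=capture(n)
  for l in ('lid1','tin','magazine','spatula'): print(n,l,f(spot_point(l,p)))
  if n=='wrist':
    w=dict(p);w['pos']=np.array(s['position']);w['rot']=np.array(s['tcp_rot'])
    g=cv2.GaussianBlur(w['pixels'],(0,0),.7).astype(float);d=(g[:,:,1]-g[:,:,2])/g[:,:,1]
    for th in (.04,.05):
      m=(d<th); m[200:]=0;m[:,:240]=0;m[:,400:]=0
      m=cv2.morphologyEx(m.astype(np.uint8),cv2.MORPH_CLOSE,np.ones((5,5)));m=cv2.morphologyEx(m,cv2.MORPH_OPEN,np.ones((5,5)))
      circle(w,m,.076,(317,122))
E
```

```text
36.1167 [ 0.5118 -0.106   0.1892] 1.0019690819965525
wrist lid1 [([0.6032, -0.0055, -0.0023], 0.92), ([0.4415, -0.1026, 0.0621], 0.8), ([0.4608, 0.2382, 0.0047], 0.78), ([0.3896, 0.1234, -0.0013], 0.37)]
wrist tin []
wrist magazine [([0.5938, 0.1256, -0.0038], 0.5)]
wrist spatula [([0.3899, 0.1276, -0.0019], 0.74), ([0.5082, -0.2604, -0.0017], 0.43), ([0.6055, -0.1404, -0.0008], 0.27)]
blob [ 279   76   78   80 4862] circle [ 0.4433 -0.1055  0.0306] rms 0.0002605773200830376 tool [0.069  0.0007 0.113 ]
blob [ 279   76   78   80 4946] circle [ 0.4433 -0.1054  0.0309] rms 0.0002233610724300992 tool [0.069  0.0007 0.113 ]
top lid1 [([0.5977, -0.0096, -0.0017], 0.93), ([0.5617, 0.1226, 0.09], 0.88), ([0.4982, -0.0018, 0.0006], 0.83), ([0.4662, 0.2346, 0.0], 0.81), ([0.4432, -0.1063, 0.0647], 0.55)]
top tin [([0.4453, -0.11, 0.0002], 0.52)]
top magazine [([0.5563, 0.1264, 0.1015], 0.69)]
top spatula [([0.3904, 0.1301, -0.0035], 0.9), ([0.5567, 0.1218, 0.1008], 0.46)]
side lid1 [([0.5, -0.0043, -0.0016], 0.85), ([0.4666, 0.2398, -0.0011], 0.75), ([0.5634, 0.1209, 0.0924], 0.58), ([0.4397, -0.1072, 0.0633], 0.51)]
side tin [([0.4435, -0.1068, -0.001], 0.79)]
side magazine [([0.5584, 0.1191, 0.1062], 0.89)]
side spatula [([0.3898, 0.1265, -0.0016], 0.72), ([0.6142, 0.3621, 0.0009], 0.18)]
```

```bash
python3 - <<'E'
from h import *
a=cv2.imread('pics/top0.png').astype(int);b=capture('top')['pixels'][:,:,::-1].astype(int)
d=np.abs(a-b).max(2)
print('lid gap',d[206:234,262:288].mean().round(1),'max',np.percentile(d[206:234,262:288],98),'ref ledge',d[150:170,160:240].mean().round(1),'lip',d[232:246,268:286].mean())
for n,(u,v) in dict(redA=(223,265),redB=(334,205),turq=(334,252),blade=(262,345),handle=(280,275),jar=(158,187),tinA=(458,246),tinB=(399,200)).items(): print(n,d[v-18:v+18,u-18:u+18].mean().round(1))
print(bot.read_state()['time_s'])
E
```

```text
lid gap 28.0 max 79.52000000000044 ref ledge 28.2 lip 25.416666666666668
redA 28.3
redB 23.7
turq 28.3
blade 30.0
handle 28.4
jar 21.2
tinA 69.4
tinB 51.6
36.9167
```

```bash
python3 - <<'E'
from h import *
a=cv2.imread('pics/top0.png');b=capture('top')['pixels'][:,:,::-1].copy()
for n,(u,v,r) in dict(gap=(275,220,14),redA=(223,265,22),redB=(334,205,22),turq=(334,252,22),blade=(262,345,26),handle=(285,260,20),jar=(158,187,22)).items():
    t=a[v-r:v+r,u-r:u+r];S=b[v-r-8:v+r+8,u-r-8:u+r+8]
    q=cv2.matchTemplate(S,t,cv2.TM_CCOEFF_NORMED);_,mx,_,loc=cv2.minMaxLoc(q);print(n,round(mx,3),loc[0]-8,loc[1]-8)
E
```

```text
gap 0.907 0 0
redA 0.998 0 0
redB 0.829 0 0
turq 0.688 0 0
blade 0.998 0 0
handle 0.996 0 0
jar 0.992 0 0
```

```bash
python3 -c "
from rig import bot
print(bot.hand_in())"
```

```text
the job is handed in; nothing more can be done
None
```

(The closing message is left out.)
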